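Set up the trim press for the next batch

TASK

Set up the trim press for its next batch: draw the nest carriage out to the loading end, tip the cropped gates out of the catch pan into the grey remelt bin and set the empty pan back in its place under the chute, nose towards the loading end as before. With the carriage at the loading end, load every casting lying on the table, foot plate fully down in a nest and gate stub up, filling the nests from the press end without a gap. When all that is done, push the carriage to the first station, where the leading nest is under the ram and the spring detent clicks in, and leave the hammer, wrench, bottle and brush where they are.

Things in the scene. Friction and masses are not known exactly. Their poses are not given: they have to be found in the camera images.
- press: Green trim press with its rail slide, fixed. Origin on the table under the ram. Axes: x across the rail, away from the robot; y along the rail from the ram to the loading end; z up. Rail bed 140 mm wide, y = -240 to 440 mm. The head (100 mm wide in y) overhangs the rail 128 to 240 mm up, from x = -40 mm; cylinder on top to 325 mm; column at x = 155 mm.
- carriage (a joint): Nest carriage, a steel plate 130 x 250 mm sliding along the press's y axis. Value in m: 0 = loading end, growing towards the press (-y), stop at 0.345. A spring ball clicks into detents at 0, 0.180 (first station: nest0 under the ram), 0.258 and 0.336; it snaps in from within 4 mm, takes up to 15 N in or out, about 1 N between, and stays where it is left.
- knob (a point): Centre of the black upright push knob at the carriage's trailing end: a cylinder 28 mm in diameter and 50 mm high (25 mm above and below this point), 70 mm beyond nest2 along y. Moves with the carriage; axes as the press.
- pan_seat (a point): Where the pan's origin belongs, on the table in front of the press, axes as the press; the pan's nose belongs towards +y. The gate chute ends at x = +60 mm, 45 to 60 mm up. Two 12 mm high angle strips border the seat: one along y with its inner face at x = -61 mm, one along x with its inner face at y = -92 mm.
- pan: Loose dark sheet-steel catch pan 170 (x) x 110 (y) mm; walls 45 mm high at both sides and the rear (-x), floor 4 mm; nose (+x) open, its last 33 mm ramping up 5 mm. Origin: centre of the underside, z up. Carrying rail overhead along x: 16 mm wide, 22 mm high, centred at z = 105 mm, x = -85 to 45 mm, joined to the side walls by a yoke at x = 40 mm, top z = 118 mm. 0.3 kg empty, 0.8 kg full.
- pan_lip (a point): Middle of the pan's nose edge, where things slide out (86, 0, 6 mm in the pan's frame).
- bin: Fixed open grey remelt bin, 190 x 190 mm outside, 90 mm high, walls and floor 5 mm. Origin: centre of its underside.
- hammer: Bystander: hammer lying on the table, 260 mm long.
- wrench: Bystander: wrench lying on the table, 200 mm long.
- bottle: Bystander: water bottle standing on the table, 64 mm in diameter, 190 mm high.
- brush: Bystander: hand brush on the table, 240 mm long.
- nest0 (a point): Centre of the floor of the leading nest, nearest the press: a pocket in the carriage's top, 96 mm (x) by 66 mm (y), 10 mm deep, open upward, axes as the press. Nests are 78 mm apart along y. Moves with the carriage.
- nest1 (a point): Centre of the floor of the middle nest: a pocket in the carriage's top, 96 mm (x) by 66 mm (y), 10 mm deep, open upward, axes as the press. Nests are 78 mm apart along y. Moves with the carriage.
- nest2 (a point): Centre of the floor of the trailing nest, nearest the knob: a pocket in the carriage's top, 96 mm (x) by 66 mm (y), 10 mm deep, open upward, axes as the press. Nests are 78 mm apart along y. Moves with the carriage.
- gate0: Cropped-off gate: a loose aluminium block 50 (x) x 34 (y) x 24 (z) mm, 0.1 kg; origin centre of its 50 x 34 underside. Lies in the pan at the start. May be absent.
- gate1: Cropped-off gate: a loose aluminium block 50 (x) x 34 (y) x 24 (z) mm, 0.1 kg; origin centre of its 50 x 34 underside. Lies in the pan at the start. May be absent.
- gate2: Cropped-off gate: a loose aluminium block 50 (x) x 34 (y) x 24 (z) mm, 0.1 kg; origin centre of its 50 x 34 underside. Lies in the pan at the start. May be absent.
- gate3: Cropped-off gate: a loose aluminium block 50 (x) x 34 (y) x 24 (z) mm, 0.1 kg; origin centre of its 50 x 34 underside. Lies in the pan at the start. May be absent.
- casting0: Aluminium casting: foot plate 90 (x) x 60 (y) x 16 (z) mm with an upright gate stub 34 (x) x 24 (y) mm on its middle, rising from z = 16 to 62 mm. Origin: centre of the underside; z up through the stub. About 0.33 kg. Lies foot down on the table at the start. May be absent.
- casting1: Aluminium casting: foot plate 90 (x) x 60 (y) x 16 (z) mm with an upright gate stub 34 (x) x 24 (y) mm on its middle, rising from z = 16 to 62 mm. Origin: centre of the underside; z up through the stub. About 0.33 kg. Lies foot down on the table at the start. May be absent.
- casting2: Aluminium casting: foot plate 90 (x) x 60 (y) x 16 (z) mm with an upright gate stub 34 (x) x 24 (y) mm on its middle, rising from z = 16 to 62 mm. Origin: centre of the underside; z up through the stub. About 0.33 kg. Lies foot down on the table at the start. May be absent.
Things that resemble listed ones, but are neither listed nor needed, are in the scene too. What is shaped like the casting2 but yellow is not meant.

How it is judged (in metres and radians):
On the way, in this order (a step that is already met when the one before it is completed fails the run):
1. the pan is tipped (more than 40 degrees) with its nose over the bin (angle between pan's own z axis and vertical above 0.7 rad and horizontal distance between pan_lip and bin below 0.13 m), for 0.2 s.
2. all gates in the bin, the pan back in its seat, every casting seated stub up in a nest and the leading nests filled, with the carriage at the loading end (within 30 mm) (x of gate0 in the frame of bin between -0.095 and 0.095 m and y of gate0 in the frame of bin between -0.095 and 0.095 m and z of each of gate0, gate1, gate2, gate3 in the frame of bin below 0.09 m and x of gate1 in the frame of bin between -0.095 and 0.095 m and y of gate1 in the frame of bin between -0.095 and 0.095 m and x of gate2 in the frame of bin between -0.095 and 0.095 m and y of gate2 in the frame of bin between -0.095 and 0.095 m and x of gate3 in the frame of bin between -0.095 and 0.095 m and y of gate3 in the frame of bin between -0.095 and 0.095 m and horizontal distance between pan and pan_seat below 0.02 m and height (world z) of pan below 0.008 m and angle between pan's own z axis and vertical below 0.06 rad and angle between the y axis of pan and the x axis of pan_seat, either way round below 0.2 rad and y of pan_lip in the frame of pan_seat above 0 m and ((horizontal distance between casting0 and nest0 below 0.008 m and z of casting0 in the frame of nest0 between -0.005 and 0.005 m and angle between casting0's own z axis and vertical below 0.1 rad) or (horizontal distance between casting0 and nest1 below 0.008 m and z of casting0 in the frame of nest1 between -0.005 and 0.005 m and angle between casting0's own z axis and vertical below 0.1 rad) or (horizontal distance between casting0 and nest2 below 0.008 m and z of casting0 in the frame of nest2 between -0.005 and 0.005 m and angle between casting0's own z axis and vertical below 0.1 rad)) and ((horizontal distance between casting1 and nest0 below 0.008 m and z of casting1 in the frame of nest0 between -0.005 and 0.005 m and angle between casting1's own z axis and vertical below 0.1 rad) or (horizontal distance between casting1 and nest1 below 0.008 m and z of casting1 in the frame of nest1 between -0.005 and 0.005 m and angle between casting1's own z axis and vertical below 0.1 rad) or (horizontal distance between casting1 and nest2 below 0.008 m and z of casting1 in the frame of nest2 between -0.005 and 0.005 m and angle between casting1's own z axis and vertical below 0.1 rad)) and ((horizontal distance between casting2 and nest0 below 0.008 m and z of casting2 in the frame of nest0 between -0.005 and 0.005 m and angle between casting2's own z axis and vertical below 0.1 rad) or (horizontal distance between casting2 and nest1 below 0.008 m and z of casting2 in the frame of nest1 between -0.005 and 0.005 m and angle between casting2's own z axis and vertical below 0.1 rad) or (horizontal distance between casting2 and nest2 below 0.008 m and z of casting2 in the frame of nest2 between -0.005 and 0.005 m and angle between casting2's own z axis and vertical below 0.1 rad)) and ((horizontal distance between casting0 and nest0 below 0.008 m and z of casting0 in the frame of nest0 between -0.005 and 0.005 m and angle between casting0's own z axis and vertical below 0.1 rad) or (horizontal distance between casting1 and nest0 below 0.008 m and z of casting1 in the frame of nest0 between -0.005 and 0.005 m and angle between casting1's own z axis and vertical below 0.1 rad) or (horizontal distance between casting2 and nest0 below 0.008 m and z of casting2 in the frame of nest0 between -0.005 and 0.005 m and angle between casting2's own z axis and vertical below 0.1 rad)) and ((horizontal distance between casting0 and nest1 below 0.008 m and z of casting0 in the frame of nest1 between -0.005 and 0.005 m and angle between casting0's own z axis and vertical below 0.1 rad) or (horizontal distance between casting1 and nest1 below 0.008 m and z of casting1 in the frame of nest1 between -0.005 and 0.005 m and angle between casting1's own z axis and vertical below 0.1 rad) or (horizontal distance between casting2 and nest1 below 0.008 m and z of casting2 in the frame of nest1 between -0.005 and 0.005 m and angle between casting2's own z axis and vertical below 0.1 rad)) and value of joint carriage below 0.03 m), for 0.2 s.
3. the carriage is in the first station's detent (value of joint carriage between 0.176 and 0.184 m and velocity of joint carriage between -0.01 and 0.01 m/s), for 0.3 s.
At the end, for the whole second after the job is handed in: All gates in the bin; pan level in its seat (20 mm, 0.2 rad), nose to the loading end; every casting stub up in a nest (8 mm sideways, 5 mm from its floor, 0.1 rad), nest0 and nest1 filled; carriage in the first detent (0.180 m, 4 mm); all at rest (x of gate0 in the frame of bin between -0.095 and 0.095 m and y of gate0 in the frame of bin between -0.095 and 0.095 m and z of each of gate0, gate1, gate2, gate3 in the frame of bin below 0.09 m and x of gate1 in the frame of bin between -0.095 and 0.095 m and y of gate1 in the frame of bin between -0.095 and 0.095 m and x of gate2 in the frame of bin between -0.095 and 0.095 m and y of gate2 in the frame of bin between -0.095 and 0.095 m and x of gate3 in the frame of bin between -0.095 and 0.095 m and y of gate3 in the frame of bin between -0.095 and 0.095 m and horizontal distance between pan and pan_seat below 0.02 m and height (world z) of pan below 0.008 m and angle between pan's own z axis and vertical below 0.06 rad and angle between the y axis of pan and the x axis of pan_seat, either way round below 0.2 rad and y of pan_lip in the frame of pan_seat above 0 m and ((horizontal distance between casting0 and nest0 below 0.008 m and z of casting0 in the frame of nest0 between -0.005 and 0.005 m and angle between casting0's own z axis and vertical below 0.1 rad) or (horizontal distance between casting0 and nest1 below 0.008 m and z of casting0 in the frame of nest1 between -0.005 and 0.005 m and angle between casting0's own z axis and vertical below 0.1 rad) or (horizontal distance between casting0 and nest2 below 0.008 m and z of casting0 in the frame of nest2 between -0.005 and 0.005 m and angle between casting0's own z axis and vertical below 0.1 rad)) and ((horizontal distance between casting1 and nest0 below 0.008 m and z of casting1 in the frame of nest0 between -0.005 and 0.005 m and angle between casting1's own z axis and vertical below 0.1 rad) or (horizontal distance between casting1 and nest1 below 0.008 m and z of casting1 in the frame of nest1 between -0.005 and 0.005 m and angle between casting1's own z axis and vertical below 0.1 rad) or (horizontal distance between casting1 and nest2 below 0.008 m and z of casting1 in the frame of nest2 between -0.005 and 0.005 m and angle between casting1's own z axis and vertical below 0.1 rad)) and ((horizontal distance between casting2 and nest0 below 0.008 m and z of casting2 in the frame of nest0 between -0.005 and 0.005 m and angle between casting2's own z axis and vertical below 0.1 rad) or (horizontal distance between casting2 and nest1 below 0.008 m and z of casting2 in the frame of nest1 between -0.005 and 0.005 m and angle between casting2's own z axis and vertical below 0.1 rad) or (horizontal distance between casting2 and nest2 below 0.008 m and z of casting2 in the frame of nest2 between -0.005 and 0.005 m and angle between casting2's own z axis and vertical below 0.1 rad)) and ((horizontal distance between casting0 and nest0 below 0.008 m and z of casting0 in the frame of nest0 between -0.005 and 0.005 m and angle between casting0's own z axis and vertical below 0.1 rad) or (horizontal distance between casting1 and nest0 below 0.008 m and z of casting1 in the frame of nest0 between -0.005 and 0.005 m and angle between casting1's own z axis and vertical below 0.1 rad) or (horizontal distance between casting2 and nest0 below 0.008 m and z of casting2 in the frame of nest0 between -0.005 and 0.005 m and angle between casting2's own z axis and vertical below 0.1 rad)) and ((horizontal distance between casting0 and nest1 below 0.008 m and z of casting0 in the frame of nest1 between -0.005 and 0.005 m and angle between casting0's own z axis and vertical below 0.1 rad) or (horizontal distance between casting1 and nest1 below 0.008 m and z of casting1 in the frame of nest1 between -0.005 and 0.005 m and angle between casting1's own z axis and vertical below 0.1 rad) or (horizontal distance between casting2 and nest1 below 0.008 m and z of casting2 in the frame of nest1 between -0.005 and 0.005 m and angle between casting2's own z axis and vertical below 0.1 rad)) and value of joint carriage between 0.176 and 0.184 m and linear speed of each of pan, casting0, casting1, casting2 below 0.02 m/s); the robot touches nothing.
It fails at once if the hammer is shoved more than 40 mm (distance of hammer from where it was at the start of the episode above 0.04 m).
It fails at once if the wrench is shoved more than 40 mm (distance of wrench from where it was at the start of the episode above 0.04 m).
It fails at once if the bottle is shoved more than 40 mm (distance of bottle from where it was at the start of the episode above 0.04 m).
It fails at once if the brush is shoved more than 40 mm (distance of brush from where it was at the start of the episode above 0.04 m).
Of casting0, casting1, casting2 only 2 to 3 are there at a start; the rules pass over those that are not, and their reading is None.
Of gate0, gate1, gate2, gate3 only 2 to 4 are there at a start; the rules pass over those that are not, and their reading is None.
At some moment in a run one of casting0, casting1, casting2, pan may be knocked a few centimetres aside while the robot is not near it.
It also fails if it takes over 210 s, if anything falls off the work surface, if the arm or the gripper's body presses on something with over 40 N, if the wrist force passes 120 N, or if a joint passes its speed limit or range.

ROBOT

A 6-joint arm with a two-finger parallel gripper is mounted at the origin on the work surface. World frame = base frame: x ahead of the robot, y to its left, z up, the work surface at z = 0. Lengths are in mm, angles in rad, forces in N, time in s.
With the tool pointing down it reaches from about 325 to 925 mm from the base axis. Payload 3.1 kg.
Tool frame: the origin (TCP) lies at the very end of the fingers, on their centre line; the grasp point (between the pads) lies 19 mm behind it (bot.grip_depth is the distance from the TCP to the grasp point, in mm); x points along the fingers, y is the direction in which the jaws open and shut, and the axes are right-handed (so a half turn about x gives the same grasp; the last joint's range is limited). The gripper opens to 85 mm and grips with 20 to 120 N. Pads are 22 mm wide; open, the fingers measure 114 mm over their backs; the gripper's body (76 mm by 85 mm) begins 54 mm behind the grasp point. The pads swing forward as they close: fully open they stand 13 mm farther back than shut.
Start: joints at [1.081, 0.217, 1.613, -0, 1.311, -0.112], TCP at [230.53, 580.943, 231.3] pointing down, gripper open.
Joint ranges: [-2.75, 2.75], [-0.78, 2.1], [0.31, 2.55], [-1.13, 4.27], [0.13, 2.63], [-2.58, 2.58]. Speed limits (rad/s): [2.79, 2.79, 3.14, 3.14, 3.14, 3.14].

INTERFACE

Orientations are given as [roll, pitch, yaw] about the fixed x, y, z axes, in that order (R = Rz(yaw) Ry(pitch) Rx(roll)).
In Python, from bench import bot gives the robot as it stands.
- The arm moves only by the shell command python3 -m pendant 'ROWS' [FORCE]. ROWS is JSON, a list of rows, each an object with "fingers": the opening, from -1 (shut) to 1 (fully open); "translation": the shift along the world's x, y, z in cm, a list of three; "turn": the turn, a rotation vector about the world's x, y, z in degrees, a list of three. In form: [{"fingers": fingers, "translation": [dx, dy, dz], "turn": [ax, ay, az]}, ...]. A call has 1 to 12 rows; each row shifts and turns the pose as measured when the row begins; what a row does not reach is not made up. A row lasts 1/12 s, in which the tool goes at most 41.7 mm and 7.16 degrees, less where a joint would pass 70% of its speed; a pose out of reach is approached as far as the arm can. A call is refused whole if a number of a shift passes 4.17 or a number of a turn 7.16, either way. A call with a gripper value outside its range is refused whole. The fingers move at their own pace and stop on an object; FORCE is the grip in N (left out, the last holds). Time passes only in rows, so rows that do not move let the fingers close. It gives the time, the measured TCP pose, the force and the opening at its end, in the units of the state.
- bot.sense(): the state, without advancing time (a new reading comes with each control period).
- bot.camera(name): name is "side" or "top" or "wrist"; returns the picture (384x512x3 uint8, blue, green, red); there is no depth.
- bot.camera_params(name): a dict with "vfov" (degrees; the focal length in pixels is half the picture's height over the tangent of half this angle, whatever the lens; pixels are square), "cx", "cy" (the principal point, pixels), "rvec" (rotation vector, rad) and "tvec" (3), from world to camera coordinates, as OpenCV has them. Camera axes: x right, y down, z forward; pixel columns grow to the right and rows downward; lengths in mm; the calibration is good to about 2 mm. The wrist camera is an equidistant fisheye: a pixel r from the principal point sees the ray r / f radians off the axis. A picture is of the moment at which its call begins: read the wrist's pose just before it. camera_params takes no time and is no camera call; for the wrist camera it gives the pose at the moment of the call.
- bot.close_job(): hands the job in, once; it reports no verdict.
Trained networks look in the newest picture that a camera, given by its name, has taken for a name from the list of things; names that differ only in an ending like _2 or _b are one class to them, and where a whole thing is asked for, a point or a joint stands for the part that bears it (a point fixed in the world has none). Each returns a list of dicts, best first, with "conf" (0 to 1); they miss things now and then, are a little off and sometimes report something else, mostly with a low value. They report only what shows in the picture. A call takes as long as a camera call. They do not tell look-alikes from the thing itself.
- bot.search_frame(name, camera): "position" ([x, y, z] in mm, in world coordinates, good to about 4 mm: the middle of the surface that is visible of it).
- bot.cut_out(name, camera): "mask" (384x512 bool, what is visible of it).
The state is a dict: "time": time; "qpos": joint angles; "dq": joint speeds; "tau": joint torques, N m; "ee_pos": TCP position; "tcp_rot": TCP orientation; "contact_force": force on the tool from outside, world axes, zero at the start; "ft_torque": the same for the moment, N m; "finger_gap": opening from 0.0 (shut) to 1.0 (fully open).
Only numpy, scipy, OpenCV 4.12 (cv2) and the standard library are available. Lean on these libraries where they do the work, as an engineer would, in place of code of your own. Each camera call takes 0.05 s, during which the arm holds its last target.

## Working session

There is one attempt and no reset: what is moved stays moved. The work goes in short steps, Python scripts to look and compute and a shell command to move; the robot and the scene stay as the last step left them, time stands still between calls to the robot, and variables do not carry over. Pictures are saved under pics/ and viewed, and the job is handed in when it is done.

```bash
ls -la; mkdir -p pics; python3 - <<'E'
from bench import bot
import cv2
s=bot.sense();print(s)
for n in("side","top","wrist"):
    im=bot.camera(n);cv2.imwrite(f"pics/{n}0.png",im);print(n,bot.camera_params(n))
E
```

```text
total 12
drwxr-xr-x  3 agent agent 4096 Dec  6 23:36 .
drwxr-xr-x 23 root  root  4096 Dec  6 23:36 ..
drwxr-xr-x  2 agent agent 4096 Dec  6 23:36 pics
{'time': 0.0, 'qpos': array([ 1.08079591e+00,  2.17821082e-01,  1.61494599e+00,  5.31277905e-07,
        1.31131860e+00, -1.12167367e-01]), 'dq': array([-1.60052583e-03,  9.58974080e-05,  5.95802073e-04, -8.69333078e-04,
        4.43787712e-04, -4.37506091e-04]), 'tau': array([-2.29727175e-04, -3.96844840e+01, -3.03852081e+01, -2.96639073e-04,
        9.71548492e-03, -1.01483707e-05]), 'ee_pos': array([230.13309791, 580.19309471, 229.92059113]), 'tcp_rot': array([-1.68316953,  1.56830331, -2.06100272]), 'contact_force': array([-0.3073066 , -0.6259839 ,  0.78481994]), 'ft_torque': array([ 0.01952625,  0.02518777, -0.00501438]), 'finger_gap': 0.99996529425717}
side {'vfov': 42.89839708393152, 'cx': 248.3899870298658, 'cy': 187.1594579967736, 'rvec': array([ 2.35253823, -0.82379302,  0.26503778]), 'tvec': array([-369.78997991,  252.17117431, 1567.93272989])}
top {'vfov': 49.70135808423145, 'cx': 242.55317670276202, 'cy': 194.4225083883304, 'rvec': array([ 2.19793442, -2.13521309,  0.12073994]), 'tvec': array([ -70.2695228 ,  441.3427819 , 1148.42394609])}
wrist {'vfov': 65.70646984690485, 'cx': 254.73079132018847, 'cy': 193.83219951919443, 'rvec': array([-2.39834284, -1.62917506, -0.22813998]), 'tvec': array([-624.16452799,  -36.15246087,  378.94379781])}
```

View pics/side0.png

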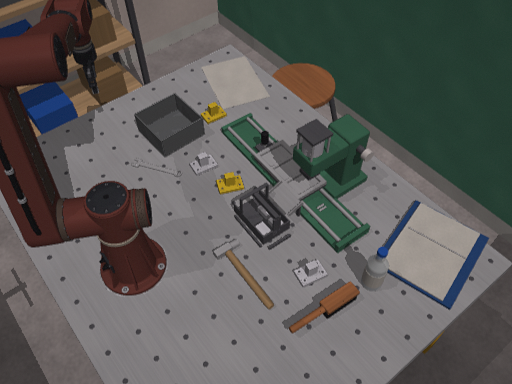

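View pics/top0.png

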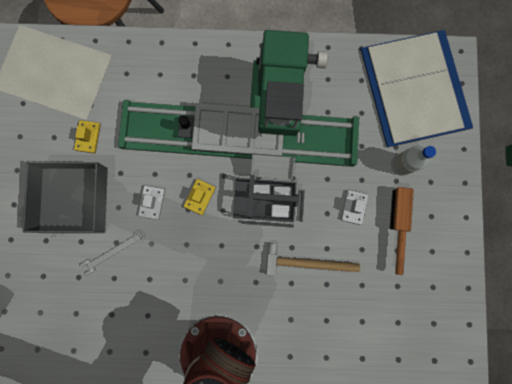

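View pics/wrist0.png

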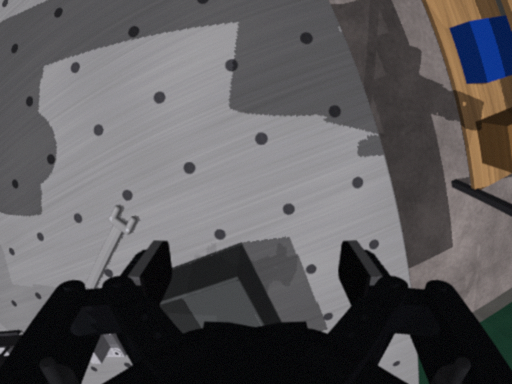

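The side view shows grey castings at (204,162) and (310,271), and yellow look-alikes at (213,113) and (230,182). The bin is at (170,122), the pan with its gates at (262,213), and the carriage knob at (264,138). In the top view the grey castings are at (151,201) and (355,207), and the yellow ones at (87,136) and (200,197). The knob is at (185,123) and the bin at (65,197).

```bash
cat > h.py <<'E'
from bench import bot
import cv2, numpy as np
from scipy.spatial.transform import Rotation as R
def cam(n):
    p=bot.camera_params(n);f=192/np.tan(np.radians(p['vfov']/2))
    return p,f,cv2.Rodrigues(np.array(p['rvec']))[0],np.array(p['tvec'])
def ray(n,u,v,P=None):
    p,f,Rm,t=P or cam(n)
    x=(u-p['cx'])/f;y=(v-p['cy'])/f
    if n=='wrist':
        r=np.hypot(x,y); d=np.array([x*np.sin(r)/max(r,1e-9),y*np.sin(r)/max(r,1e-9),np.cos(r)])
    else: d=np.array([x,y,1.])
    o=-Rm.T@t; d=Rm.T@d
    return o,d/np.linalg.norm(d)
def plane(n,u,v,z,P=None):
    o,d=ray(n,u,v,P); return o+d*(z-o[2])/d[2]
def proj(n,X,P=None):
    p,f,Rm,t=P or cam(n); c=Rm@np.array(X,float)+t
    if n=='wrist':
        r=np.hypot(c[0],c[1]);th=np.arctan2(r,c[2]);s=f*th/max(r,1e-9);return np.array([c[0]*s+p['cx'],c[1]*s+p['cy']])
    return np.array([c[0]/c[2]*f+p['cx'],c[1]/c[2]*f+p['cy']])
def tri(*obs):  # (name,u,v[,P])
    A=np.zeros((3,3));b=np.zeros(3)
    for o_ in obs:
        o,d=ray(*o_);M=np.eye(3)-np.outer(d,d);A+=M;b+=M@o
    X=np.linalg.solve(A,b)
    return X,[float(np.linalg.norm((np.eye(3)-np.outer(d,d))@(X-o))) for o,d in (ray(*q) for q in obs)]
def st():
    s=bot.sense();m=R.from_euler('xyz',s['tcp_rot']).as_matrix()
    print('t %.2f'%s['time'],'pos',s['ee_pos'].round(1),'X',m[:,0].round(3),'Y',m[:,1].round(3),'F',s['contact_force'].round(1),'gap %.2f'%s['finger_gap'],'q',s['qpos'].round(2));return s,m
def aim(pos,X,Y):
    "remaining shift (cm) and rotvec (deg) to reach TCP pos, x axis X, y axis Y"
    s=bot.sense();m=R.from_euler('xyz',s['tcp_rot']).as_matrix()
    X=np.array(X,float);X/=np.linalg.norm(X);Y=np.array(Y,float);Y-=X*(X@Y);Y/=np.linalg.norm(Y)
    T=np.column_stack([X,Y,np.cross(X,Y)])
    rv=np.degrees(R.from_matrix(T@m.T).as_rotvec())
    print('shift cm',((np.array(pos)-s['ee_pos'])/10).round(2),'turn',rv.round(1),'| pos',s['ee_pos'].round(1),'t %.2f'%s['time'])
def crop(n,tag,u0,v0,u1,v1,k=4,im=None):
    im=bot.camera(n) if im is None else im
    c=cv2.resize(im[v0:v1,u0:u1],None,fx=k,fy=k,interpolation=cv2.INTER_CUBIC);cv2.imwrite(f'pics/{tag}.png',c);return im
E
python3 - <<'E'
from h import *
st()
for c in('top','side'):
    im=bot.camera(c)
    for n in('pan','bin','casting0','gate0','knob','carriage','press'):
        print(c,n,[(r['position'].round(0) if hasattr(r['position'],'round') else np.round(r['position']),round(r['conf'],2)) for r in bot.search_frame(n,c)])
    if c=='top': crop(c,'t1',110,90,370,260,3,im)
    else: crop(c,'s1',130,80,390,300,3,im)
E
```

```text
t 0.15 pos [230.2 580.4 230.2] X [-0.001 -0.002 -1.   ] Y [ 0.369  0.929 -0.002] F [-0.2  0.1 -0.5] gap 1.00 q [ 1.08  0.22  1.61 -0.    1.31 -0.11]
top pan [(array([ 425., -104.,    8.]), 0.61)]
top bin [(array([425., 453.,   8.]), 0.89), (array([ 537., -498.,  128.]), 0.29)]
top casting0 [(array([430.,  67.,  18.]), 0.94), (array([ 421., -370.,   17.]), 0.93), (array([416., 197.,  16.]), 0.85), (array([597., 391.,  16.]), 0.7)]
top gate0 [(array([ 402., -165.,   31.]), 0.68), (array([ 458., -106.,   27.]), 0.47), (array([617.,  -9.,  46.]), 0.18)]
top knob [(array([616., -10.,  47.]), 0.8), (array([ 622., -110.,   53.]), 0.51)]
top carriage [(array([615.,  -7.,  52.]), 0.55)]
top press [(array([ 620., -110.,   55.]), 0.91)]
side pan [(array([ 426., -119.,   34.]), 0.85)]
side bin [(array([426., 444.,  40.]), 0.63)]
side casting0 [(array([410., 193.,  15.]), 0.91), (array([ 406., -390.,   16.]), 0.74), (array([428.,  54.,  17.]), 0.7), (array([268., 302.,   7.]), 0.36)]
side gate0 [(array([ 445., -110.,   28.]), 0.44), (array([ 402., -166.,   28.]), 0.42)]
side knob [(array([617., -22.,  56.]), 0.8), (array([ 251., -234.,   22.]), 0.75), (array([ 530., -528.,  118.]), 0.64)]
side carriage [(array([616., -19.,  47.]), 0.57)]
side press [(array([ 620., -164.,   50.]), 0.57)]
```

View pics/t1.png

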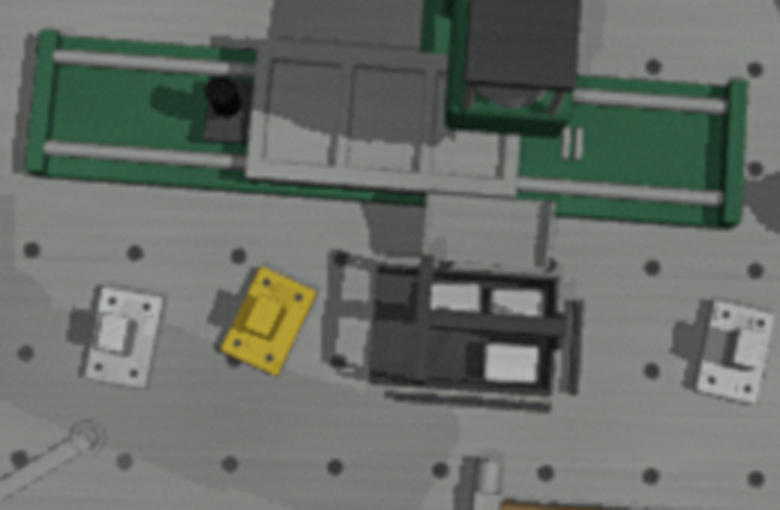

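View pics/s1.png

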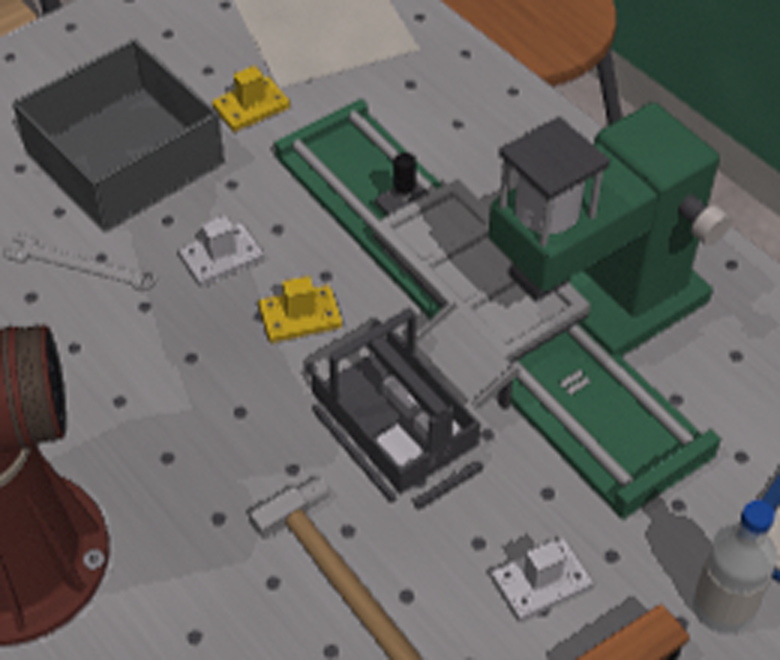

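The top crop shows three gates in the pan at (457,297), (517,302) and (511,362), with the pan's nose to the left (+y). The silver castings are the targets and the yellow ones are look-alikes. Next I triangulate the press, carriage, bin and pan.

```bash
python3 - <<'E'
from h import *
T=lambda u,v:('top',u/3+110-.33,v/3+90-.33)
S=lambda u,v:('side',u/3+130-.33,v/3+80-.33)
for c in('top','side'):
    p,f,Rm,t=cam(c);print(c,'at',(-Rm.T@t).round(0))
L={'NL':((28,174),(276,148)),'FL':((44,31),(364,103)),'NR':((736,226),(622,489)),'FR':((747,82),(716,434)),
'knobtop':((221,93),(404,157)),
'carNR':((517,195),(512,355)),'carNL':((247,180),(380,222)),'carFL':((262,40),(462,183)),
'cA stub':((112,334),(219,236)),'cB stub':((752,350),(547,562)),
'rail front':((425,318),(380,325)),'rail rear':((578,326),(437,418)),
}
for k,(a,b) in L.items():
    X,e=tri(T(*a),S(*b));print(k,X.round(1),np.round(e,1))
E
```

```text
top at [ 316.  -56. 1190.]
side at [-172. -850. 1381.]
NL [569.7 297.5  25.7] [3.1 3.1]
FL [710.5 290.8  25.9] [3.2 3.2]
NR [ 533.2 -367.8   60.3] [3.5 3.5]
FR [ 670.2 -379.2   50.5] [0.3 0.3]
knobtop [624.8 102.8 126.1] [2.4 2.4]
carNR [ 557.2 -165.9   64.8] [5.6 5.6]
carNL [564.2  81.4  70. ] [7.3 7.3]
carFL [698.3  77.5  53.1] [2.5 2.5]
cA stub [417.4 205.9  41.9] [2.7 2.7]
cB stub [ 417.  -381.8   57.1] [0.9 0.9]
rail front [433.6 -83.  137. ] [6.1 6.1]
rail rear [ 422.2 -210.1  118.6] [5.7 5.7]
```

```bash
python3 - <<'E'
from h import *
s,m=st()
p,f,Rm,t=cam('wrist');o=-Rm.T@t
print('cam pos tool',(m.T@(o-s['ee_pos'])).round(1));print('cam axes in tool (cols x,y,z)\n',(m.T@Rm.T).round(3))
print(f)
X=np.array([0,0,-1.])
aim([520,60,330],X,[1,0,0])
aim([520,60,330],X,[-1,0,0])
E
```

```text
t 0.95 pos [230.6 581.  231.3] X [ 0.  0. -1.] Y [0.369 0.929 0.   ] F [ 0.6 -0.1  0.7] gap 1.00 q [ 1.08  0.22  1.61 -0.    1.31 -0.11]
cam pos tool [-142.7    0.2  -70.4]
cam axes in tool (cols x,y,z)
 [[-0.    -0.278  0.961]
 [ 1.     0.     0.   ]
 [-0.     0.961  0.278]]
297.3186396354542
shift cm [ 28.94 -52.1    9.87] turn [  0.    0.  -68.4] | pos [230.6 581.  231.3] t 0.95
shift cm [ 28.94 -52.1    9.87] turn [ -0.    0.  111.6] | pos [230.6 581.  231.3] t 0.95
```

```bash
python3 -m pendant '[{"fingers":1,"translation":[1.4,-3.6,1.0],"turn":[0,0,-6]},{"fingers":1,"translation":[1.9,-3.6,1.0],"turn":[0,0,-6]},{"fingers":1,"translation":[1.9,-3.6,1.0],"turn":[0,0,-6]},{"fingers":1,"translation":[1.9,-3.6,1.0],"turn":[0,0,-6]},{"fingers":1,"translation":[1.9,-3.6,1.0],"turn":[0,0,-6]},{"fingers":1,"translation":[1.9,-3.6,1.0],"turn":[0,0,-6]},{"fingers":1,"translation":[1.9,-3.6,1.0],"turn":[0,0,-6]},{"fingers":1,"translation":[1.9,-3.6,1.0],"turn":[0,0,-6]},{"fingers":1,"translation":[1.9,-3.6,1.0],"turn":[0,0,-6]},{"fingers":1,"translation":[1.9,-3.6,1.0],"turn":[0,0,-6]},{"fingers":1,"translation":[1.9,-3.6,0],"turn":[0,0,-6]},{"fingers":1,"translation":[0,0,0],"turn":[0,0,0]}]' 60; python3 - <<'E'
from h import *
im=bot.camera('wrist');cv2.imwrite('pics/w1.png',im);aim([620,120,330],[0,0,-1],[1,-.055,0]);st()
P=cam('wrist')
import pickle;pickle.dump((im,P),open('w1.pkl','wb'))
E
```

```text
time: 1.95
ee_pos: [431.9, 178.7, 331.4]
tcp_rot: [1.755, 1.564, 0.175]
contact_force: [0.0, 0.3, -0.4]
finger_gap: 0.999
shift cm [18.92 -6.13 -0.17] turn [-0.2  0.3 -2.8] | pos [430.8 181.3 331.7] t 2.00
t 2.00 pos [430.8 181.3 331.7] X [ 0.006  0.004 -1.   ] Y [ 1.    -0.005  0.006] F [-0.3  0.5  0.5] gap 1.00 q [ 0.25 -0.2   1.85  0.    1.49  0.25]
```

View pics/w1.png

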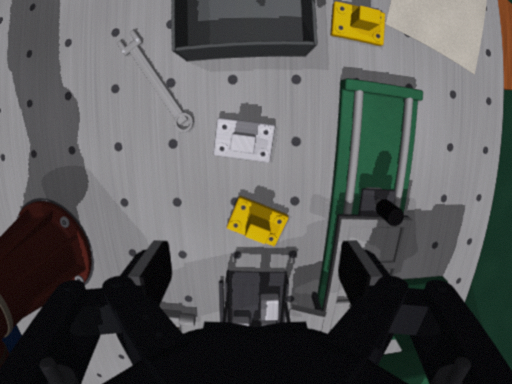

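```bash
python3 -m pendant '[{"fingers":1,"translation":[3.6,-0.8,0],"turn":[0,0,-1]},{"fingers":1,"translation":[3.6,-0.8,0],"turn":[0,0,-1]},{"fingers":1,"translation":[3.6,-0.8,0],"turn":[0,0,-1]},{"fingers":1,"translation":[3.6,-0.8,0],"turn":[0,0,0]},{"fingers":1,"translation":[3.6,-0.8,0],"turn":[0,0,0]},{"fingers":1,"translation":[0,0,0],"turn":[0,0,0]},{"fingers":1,"translation":[0,0,0],"turn":[0,0,0]}]'; python3 - <<'E'
from h import *
P=cam('wrist')
im=bot.camera('wrist');cv2.imwrite('pics/w2.png',im);st()
import pickle;pickle.dump((im,P),open('w2.pkl','wb'))
im1=pickle.load(open('w1.pkl','rb'))[0]
crop('wrist','w1c',300,60,500,300,3,im1)
crop('wrist','w2c',130,0,400,250,3,im)
E
```

```text
time: 2.58
ee_pos: [613.6, 145.9, 326.7]
tcp_rot: [-2.893, 1.561, 1.771]
contact_force: [-0.2, 0.2, -1.2]
finger_gap: 0.999
t 2.63 pos [613.2 145.9 326.2] X [-0.002  0.009 -1.   ] Y [ 0.999 -0.048 -0.002] F [-0.1  0.1 -1.3] gap 1.00 q [0.12 0.17 1.49 0.01 1.48 0.17]
```

View pics/w2c.png

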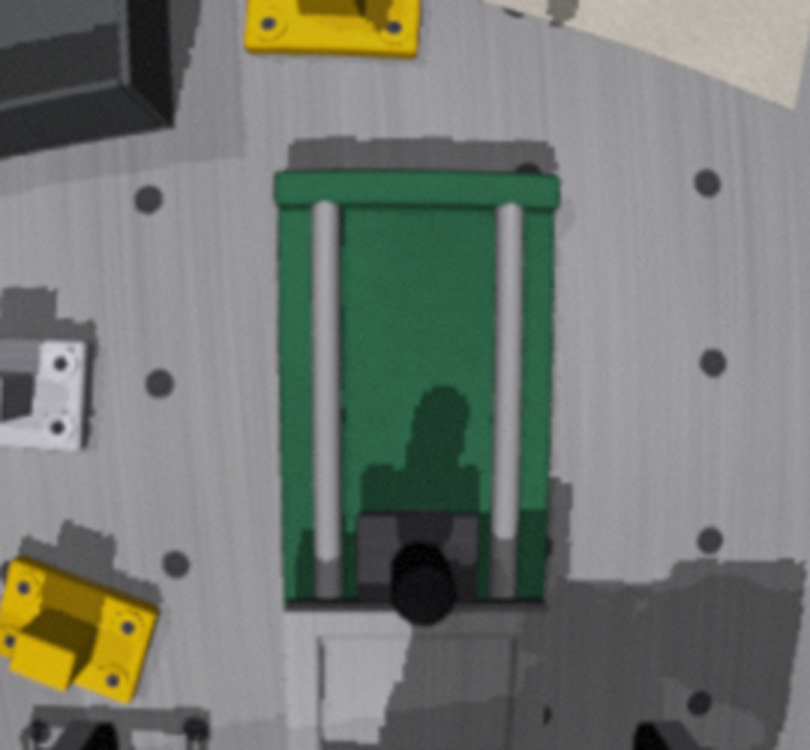

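View pics/w1c.png

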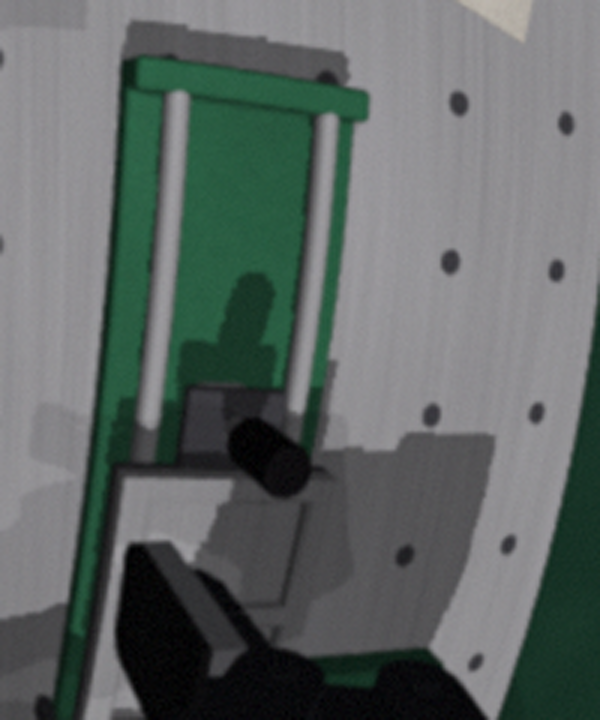

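```bash
python3 - <<'E'
from h import *
import pickle
P1=pickle.load(open('w1.pkl','rb'))[1];P2=pickle.load(open('w2.pkl','rb'))[1]
W1=lambda u,v:('wrist',u/3+300-.33,v/3+60-.33,P1)
W2=lambda u,v:('wrist',u/3+130-.33,v/3-.33,P2)
for k,a,b in [('knobtop',(289,468),(423,590)),('endNL',(128,58),(275,174)),('endFL',(370,95),(558,178)),('endNLin',(126,88),(277,209)),('endFLin',(368,122),(558,207)),('carNL',(117,465),(286,606)),('knobbase',(245,438),(423,562))]:
    X,e=tri(W1(*a),W2(*b));print(k,X.round(1),np.round(e,1))
E
```

```text
knobtop [631.8 112.9 111.4] [1.6 1.6]
endNL [570.3 305.3  15. ] [1.1 1.1]
endFL [710.7 296.6  29.1] [2.1 2.1]
endNLin [570.2 288.4  11.1] [2.2 2.2]
endFLin [709.9 281.5  29. ] [1.9 1.9]
carNL [565.8  89.4  42.1] [3.3 3.3]
knobbase [634.5 109.2  52.3] [1. 1.]
```

```bash
python3 - <<'E'
from h import *
aim([631.5,112.5,82],[0,0,-1],[.998,-.061,0])
E
```

```text
shift cm [  1.83  -3.34 -24.42] turn [-0.5 -0.1 -0.7] | pos [613.2 145.9 326.2] t 2.63
```

```bash
python3 -m pendant '[{"fingers":1,"translation":[0.6,-1.1,-1],"turn":[-0.5,0,-0.7]},{"fingers":1,"translation":[0.6,-1.1,-3],"turn":[0,0,0]},{"fingers":1,"translation":[0.6,-1.1,-3],"turn":[0,0,0]},{"fingers":1,"translation":[0,0,-4],"turn":[0,0,0]},{"fingers":1,"translation":[0,0,-4],"turn":[0,0,0]},{"fingers":1,"translation":[0,0,-1],"turn":[0,0,0]},{"fingers":1,"translation":[0,0,0],"turn":[0,0,0]}]'; python3 - <<'E'
from h import *
aim([631.5,112.5,82],[0,0,-1],[.998,-.061,0])
im=bot.camera('wrist');cv2.imwrite('pics/w3.png',im)
E
```

```text
time: 3.22
ee_pos: [626.6, 115.6, 166.0]
tcp_rot: [1.519, 1.561, -0.103]
contact_force: [-0.8, -0.4, -0.0]
finger_gap: 1.003
shift cm [ 0.49 -0.31 -8.4 ] turn [ 0.1  0.6 -0.5] | pos [626.6 115.6 166. ] t 3.22
```

View pics/w3.png

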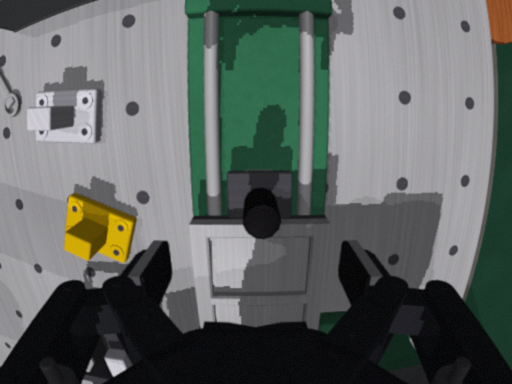

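The knob top is at (262,219), between the fingers (midpoint about column 255). I check it against the plane z=111.

```bash
python3 - <<'E'
from h import *
for z in(105,111):print(plane('wrist',262,218,z).round(1))
E
```

```text
[632.1 108.5 105. ]
[632.  110.8 111. ]
```

```bash
python3 -m pendant '[{"fingers":1,"translation":[0.5,-0.5,-3],"turn":[0,0.6,-0.5]},{"fingers":1,"translation":[0,0,-3],"turn":[0,0,0]},{"fingers":1,"translation":[0,0,-2.4],"turn":[0,0,0]},{"fingers":1,"translation":[0,0,0],"turn":[0,0,0]},{"fingers":-0.5,"translation":[0,0,0],"turn":[0,0,0]},{"fingers":-1,"translation":[0,0,0],"turn":[0,0,0]},{"fingers":-1,"translation":[0,0,0],"turn":[0,0,0]},{"fingers":-1,"translation":[0,0,0],"turn":[0,0,0]},{"fingers":-1,"translation":[0,0,0],"turn":[0,0,0]},{"fingers":-1,"translation":[0,0,0],"turn":[0,0,0]}]' 80; python3 - <<'E'
from h import *
st()
im=bot.camera('wrist');cv2.imwrite('pics/w4.png',im)
E
```

```text
time: 4.1
ee_pos: [631.9, 115.1, 106.4]
tcp_rot: [1.959, 1.568, 0.333]
contact_force: [13.7, -1.0, -18.1]
finger_gap: 0.278
t 4.10 pos [631.9 115.1 106.4] X [ 0.002  0.001 -1.   ] Y [ 0.998 -0.056  0.002] F [ 13.7  -1.  -18.1] gap 0.28 q [0.07 0.38 1.66 0.   1.1  0.13]
```

View pics/w4.png

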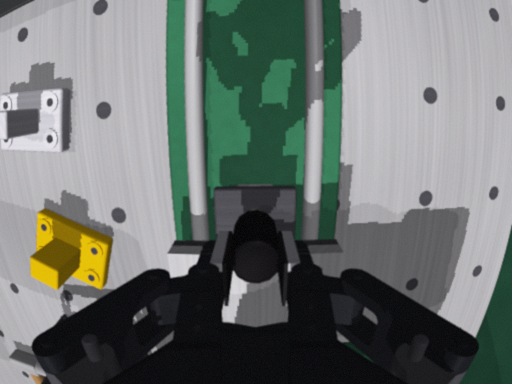

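```bash
python3 -m pendant '[{"fingers":-1,"translation":[0,0,0],"turn":[0,0,0]},{"fingers":-1,"translation":[0,0,0],"turn":[0,0,0]}]'; python3 -m pendant '[{"fingers":1,"translation":[0,0,0],"turn":[0,0,0]},{"fingers":1,"translation":[0,0,0],"turn":[0,0,0]},{"fingers":1,"translation":[0,0,0],"turn":[0,0,0]},{"fingers":1,"translation":[0,0,0],"turn":[0,0,0]}]'; python3 - <<'E'
from h import *
st()
im=bot.camera('side');crop('side','s5',150,60,400,260,3,im)
E
```

```text
time: 4.32
ee_pos: [632.0, 115.1, 106.3]
tcp_rot: [1.89, 1.567, 0.263]
contact_force: [0.2, 0.0, -6.6]
finger_gap: 0.277
time: 4.65
ee_pos: [635.5, 115.2, 111.1]
tcp_rot: [1.767, 1.56, 0.141]
contact_force: [-0.2, -0.3, 0.7]
finger_gap: 0.833
t 4.65 pos [635.5 115.2 111.1] X [ 0.01   0.001 -1.   ] Y [ 0.998 -0.056  0.01 ] F [-0.2 -0.3  0.7] gap 0.83 q [0.07 0.37 1.66 0.   1.1  0.13]
```

View pics/s5.png

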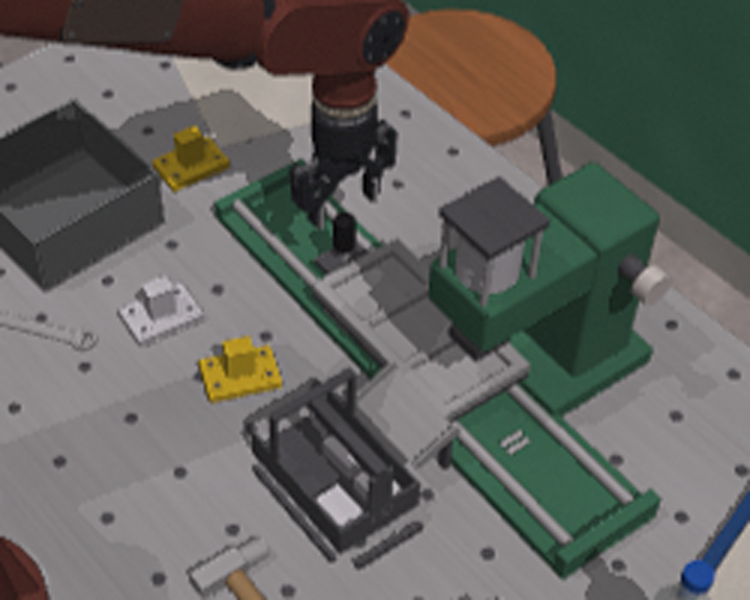

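```bash
python3 -m pendant '[{"fingers":1,"translation":[-0.3,-0.2,-1],"turn":[0,0.6,-0.2]},{"fingers":1,"translation":[0,0,-1],"turn":[0,0,0]},{"fingers":1,"translation":[0,0,-0.9],"turn":[0,0,0]},{"fingers":1,"translation":[0,0,0],"turn":[0,0,0]}]'; python3 - <<'E'
from h import *
st();aim([632,113,83],[0,0,-1],[.998,-.061,0])
E
```

```text
time: 5.03
ee_pos: [634.6, 113.1, 82.7]
tcp_rot: [1.988, 1.565, 0.358]
contact_force: [0.3, -0.1, -0.9]
finger_gap: 0.997
t 5.03 pos [634.6 113.1  82.7] X [ 0.005  0.002 -1.   ] Y [ 0.998 -0.06   0.005] F [ 0.3 -0.1 -0.9] gap 1.00 q [0.07 0.41 1.67 0.   1.06 0.13]
shift cm [-0.26 -0.01  0.03] turn [-0.1  0.3 -0.1] | pos [634.6 113.1  82.7] t 5.03
```

Not blocked; the arm had only lagged. Now grip.

```bash
python3 -m pendant '[{"fingers":1,"translation":[-0.3,0,0],"turn":[0,0.3,0]},{"fingers":-1,"translation":[0,0,0],"turn":[0,0,0]},{"fingers":-1,"translation":[0,0,0],"turn":[0,0,0]},{"fingers":-1,"translation":[0,0,0],"turn":[0,0,0]},{"fingers":-1,"translation":[0,0,0],"turn":[0,0,0]},{"fingers":-1,"translation":[0,0,0],"turn":[0,0,0]},{"fingers":-1,"translation":[0,0,0],"turn":[0,0,0]}]' 80; python3 - <<'E'
from h import *
st();aim([641,267,83],[0,0,-1],[.998,-.061,0])
E
```

```text
time: 5.62
ee_pos: [631.9, 112.9, 80.9]
tcp_rot: [2.955, 1.569, 1.324]
contact_force: [-1.5, 0.0, -1.8]
finger_gap: 0.309
t 5.62 pos [631.9 112.9  80.9] X [ 0.     0.002 -1.   ] Y [ 0.998 -0.06   0.   ] F [-1.5  0.  -1.8] gap 0.31 q [0.07 0.41 1.67 0.   1.06 0.13]
shift cm [ 0.91 15.41  0.21] turn [-0.1  0.  -0.1] | pos [631.9 112.9  80.9] t 5.62
```

```bash
python3 -m pendant '[{"fingers":-1,"translation":[0.12,2,0],"turn":[0,0,0]},{"fingers":-1,"translation":[0.12,2,0],"turn":[0,0,0]},{"fingers":-1,"translation":[0.12,2,0],"turn":[0,0,0]},{"fingers":-1,"translation":[0.12,2,0],"turn":[0,0,0]},{"fingers":-1,"translation":[0.12,2,0],"turn":[0,0,0]},{"fingers":-1,"translation":[0.12,2,0],"turn":[0,0,0]},{"fingers":-1,"translation":[0.06,1,0],"turn":[0,0,0]},{"fingers":-1,"translation":[0,0,0],"turn":[0,0,0]}]'; python3 - <<'E'
from h import *
st();
E
```

```text
time: 6.28
ee_pos: [638.0, 240.7, 80.9]
tcp_rot: [-0.446, 1.561, -2.076]
contact_force: [1.0, 1.0, -1.3]
finger_gap: 0.305
t 6.28 pos [638.  240.7  80.9] X [-0.005 -0.008 -1.   ] Y [ 0.998 -0.06  -0.004] F [ 1.   1.  -1.3] gap 0.31 q [ 0.26  0.49  1.56 -0.01  1.1   0.32]
```

```bash
python3 -m pendant '[{"fingers":-1,"translation":[0.05,1,0],"turn":[0.4,-0.3,0]},{"fingers":-1,"translation":[0.05,1,0],"turn":[0,0,0]},{"fingers":-1,"translation":[0.02,0.4,0],"turn":[0,0,0]},{"fingers":-1,"translation":[0,0,0],"turn":[0,0,0]}]';python3 -m pendant '[{"fingers":-1,"translation":[0.02,0.4,0],"turn":[0,0,0]},{"fingers":-1,"translation":[0,0,0],"turn":[0,0,0]}]';python3 -m pendant '[{"fingers":-1,"translation":[0.02,0.4,0],"turn":[0,0,0]},{"fingers":-1,"translation":[0,0,0],"turn":[0,0,0]}]'
```

```text
time: 6.62
ee_pos: [639.1, 260.8, 80.9]
tcp_rot: [-0.151, 1.561, -1.782]
contact_force: [-0.1, 2.6, -0.6]
finger_gap: 0.306
time: 6.78
ee_pos: [639.3, 264.0, 81.0]
tcp_rot: [-0.237, 1.561, -1.869]
contact_force: [0.5, 5.6, -1.9]
finger_gap: 0.308
time: 6.95
ee_pos: [639.5, 268.8, 80.9]
tcp_rot: [-0.292, 1.563, -1.926]
contact_force: [1.2, 5.9, -2.2]
finger_gap: 0.309
```

```bash
python3 -m pendant '[{"fingers":-1,"translation":[0.02,0.4,0],"turn":[0,0,0]},{"fingers":-1,"translation":[0,0,0],"turn":[0,0,0]}]';python3 -m pendant '[{"fingers":1,"translation":[0,0,0],"turn":[0,0,0]},{"fingers":1,"translation":[0,0,0],"turn":[0,0,0]},{"fingers":1,"translation":[0,0,0],"turn":[0,0,0]},{"fingers":1,"translation":[0,0,0],"turn":[0,0,0]},{"fingers":1,"translation":[0,0,2],"turn":[0,0,0]},{"fingers":1,"translation":[0,0,4],"turn":[0,0,0]},{"fingers":1,"translation":[0,0,4],"turn":[0,0,0]},{"fingers":1,"translation":[0,-3,4],"turn":[0,0,0]},{"fingers":1,"translation":[-3,-4,3],"turn":[0,0,0]},{"fingers":1,"translation":[-4,-4,0],"turn":[0,0,0]},{"fingers":1,"translation":[-4,-4,0],"turn":[0,0,0]},{"fingers":1,"translation":[0,0,0],"turn":[0,0,0]}]'; python3 - <<'E'
from h import *
P=cam('wrist');im=bot.camera('wrist');cv2.imwrite('pics/w6.png',im);st()
import pickle;pickle.dump((im,P),open('w6.pkl','wb'))
E
```

```text
time: 7.12
ee_pos: [639.4, 268.8, 80.8]
tcp_rot: [-0.218, 1.554, -1.85]
contact_force: [-0.0, 4.5, -0.3]
finger_gap: 0.308
time: 8.12
ee_pos: [545.9, 147.8, 236.6]
tcp_rot: [-0.374, 1.545, -2.002]
contact_force: [-0.4, 1.4, -1.3]
finger_gap: 1.0
t 8.17 pos [549.4 149.7 238.2] X [-0.005 -0.02  -1.   ] Y [ 0.998 -0.056 -0.004] F [-0.2  0.2  0.2] gap 1.00 q [ 0.15  0.1   1.73 -0.02  1.32  0.21]
```

View pics/w6.png

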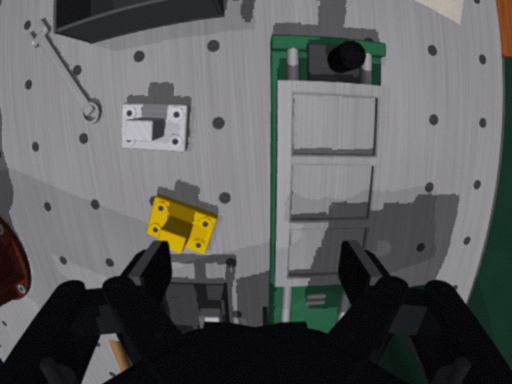

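The carriage is now at the loading end: the knob is at (347,57) against the bed end, and the three nests are open and empty. Next I look at the pan.

```bash
python3 -m pendant '[{"fingers":1,"translation":[-2,-2,2],"turn":[1,0,0.2]},{"fingers":1,"translation":[-2,-4,2],"turn":[0,0,0]},{"fingers":1,"translation":[-2,-4,2],"turn":[0,0,0]},{"fingers":1,"translation":[-2,-4,1],"turn":[0,0,0]},{"fingers":1,"translation":[-2,-4,1],"turn":[0,0,0]},{"fingers":1,"translation":[-2,-4,0],"turn":[0,0,0]},{"fingers":1,"translation":[0,-4,0],"turn":[0,0,0]},{"fingers":1,"translation":[0,-3,0],"turn":[0,0,0]},{"fingers":1,"translation":[0,0,0],"turn":[0,0,0]},{"fingers":1,"translation":[0,0,0],"turn":[0,0,0]}]'; python3 - <<'E'
from h import *
P=cam('wrist');im=bot.camera('wrist');cv2.imwrite('pics/w7.png',im);st()
import pickle;pickle.dump((im,P),open('w7.pkl','wb'))
E
```

```text
time: 9.0
ee_pos: [441.3, -128.5, 318.7]
tcp_rot: [0.766, 1.561, -0.85]
contact_force: [-0.1, 1.0, -0.8]
finger_gap: 0.999
t 9.05 pos [ 441.5 -128.4  318.8] X [ 0.007 -0.008 -1.   ] Y [ 0.999 -0.045  0.007] F [ 1.1 -0.4  1. ] gap 1.00 q [-0.43 -0.22  1.88 -0.    1.46 -0.39]
```

View pics/w7.png

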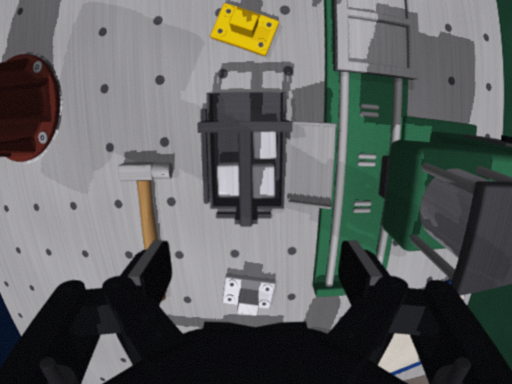

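The pan is centred at about (246,150), with its nose frame at the top. Three gates are visible (228,180), (264,180) and (264,146), and casting B is at (250,292). I take a second view for height.

```bash
python3 -m pendant '[{"fingers":1,"translation":[-0.8,-3.5,0],"turn":[-0.4,-0.4,-0.8]},{"fingers":1,"translation":[0,-3.5,0],"turn":[0,0,0]},{"fingers":1,"translation":[0,-3.5,0],"turn":[0,0,0]},{"fingers":1,"translation":[0,0,0],"turn":[0,0,0]},{"fingers":1,"translation":[0,0,0],"turn":[0,0,0]}]'; python3 - <<'E'
from h import *
P=cam('wrist');im=bot.camera('wrist');st()
import pickle;pickle.dump((im,P),open('w8.pkl','wb'))
crop('wrist','w8c',180,0,330,200,3.9,im)
crop('wrist','w7c',180,40,330,240,3.9,pickle.load(open('w7.pkl','rb'))[0])
cv2.imwrite('pics/w8.png',im)
E
python3 -c "
import cv2;a=cv2.imread('pics/w7c.png');b=cv2.imread('pics/w8c.png');print(a.shape)"
```

```text
time: 9.47
ee_pos: [438.4, -229.4, 319.5]
tcp_rot: [1.007, 1.55, -0.609]
contact_force: [-0.2, 0.8, -0.5]
finger_gap: 1.004
t 9.52 pos [ 438.5 -229.3  319.4] X [ 0.017 -0.013 -1.   ] Y [ 0.999 -0.044  0.018] F [-0.8  0.1 -0.4] gap 1.00 q [-0.62 -0.14  1.82 -0.    1.44 -0.58]
(780, 585, 3)
```

View pics/w7c.png

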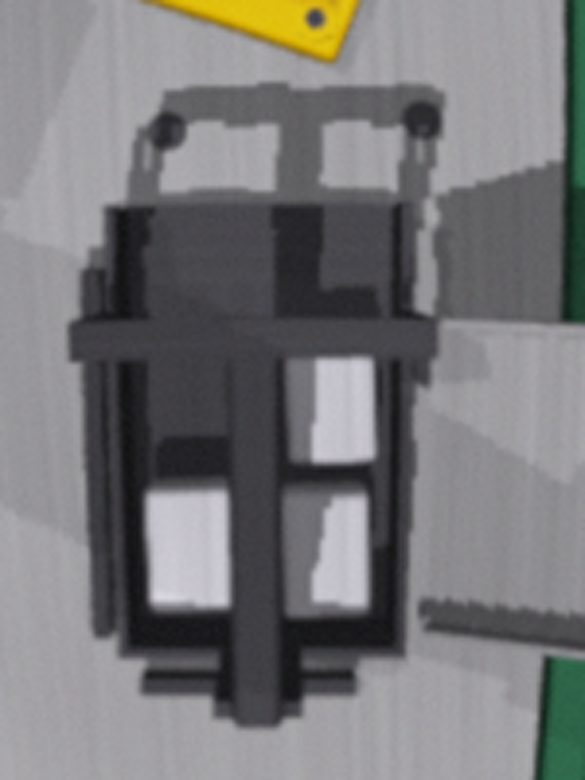

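View pics/w8c.png

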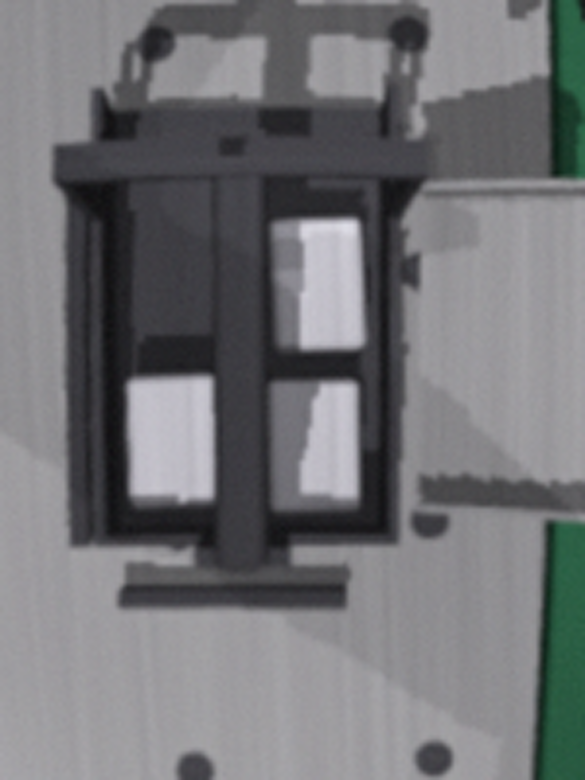

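View pics/w8.png

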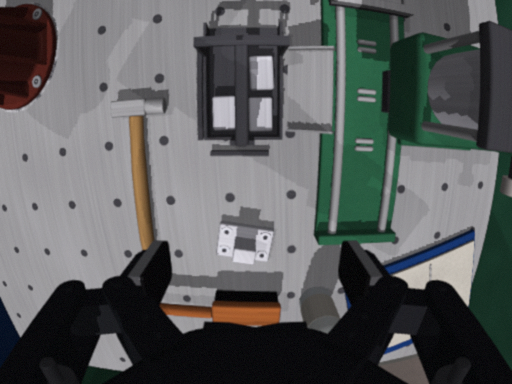

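```bash
cat >> h.py <<'E'
import pickle
def WP(tag,u0,v0,k):
    P=pickle.load(open(tag+'.pkl','rb'))[1]
    return lambda u,v:('wrist',(u+.5)/k-.5+u0,(v+.5)/k-.5+v0,P)
E
python3 - <<'E'
from h import *
A=WP('w7',180,40,3.9);B=WP('w8',180,0,3.9)
for k,a,b in [('railfront',(255,338),(241,160)),('railrear',(257,726),(240,573)),('yokeL',(70,340),(53,162)),('yokeR',(437,338),(435,160)),('rearR',(403,656),(398,543)),('noseL',(105,206),(92,95)),('strip rear R',(357,673),(348,567)),('strip rear L',(141,673),(123,567)),('stripLtop',(92,250),(68,None or 180)),('hole',(168,130),(156,42)),('gateL c',(190,548),(172,440))]:
    X,e=tri(A(*a),B(*b));print(k,X.round(1),np.round(e,1))
print([plane(*A(u,v)[:3],0,A(0,0)[3]).round(1) for u,v in [(168,130),(421,120)]],[plane(*B(u,v)[:3],0,B(0,0)[3]).round(1) for u,v in [(156,42),(408,34)]])
E
```

```text
railfront [433.8 -77.8 112.8] [0.1 0.1]
railrear [ 427.4 -204.1  107.3] [0.2 0.2]
yokeL [378.7 -74.6 116.8] [0.2 0.2]
yokeR [489.5 -79.9 115.5] [1.4 1.4]
rearR [ 482.2 -203.8   45.6] [0.3 0.3]
noseL [379.5 -30.3  35.5] [0.2 0.2]
strip rear R [ 464.6 -213.1   36.7] [0.1 0.1]
strip rear L [ 381.3 -208.5   38.5] [0.7 0.7]
stripLtop [357.8 -44.  -49.3] [2.3 2.3]
hole [4.009e+02 2.000e-01 2.300e+00] [0.2 0.2]
gateL c [ 401.7 -163.2   23.1] [0.1 0.1]
[array([400.8,   0.5,   0. ]), array([4.998e+02, 1.000e-01, 0.000e+00])] [array([400.5,   1. ,  -0. ]), array([5.002e+02, 3.000e-01, 0.000e+00])]
```

```bash
python3 - <<'E'
from h import *
B=WP('w8',180,0,3.9);A=WP('w7',180,40,3.9)
for n,F,u,v in [('rear in?',B,235,566),('mid',B,235,586),('out',B,235,607),('rearA top',A,150,672),('A bot',A,150,692),('left strip A outer top',A,85,270),('A outer bot',A,97,636),('A in bot',A,113,630)]:
    print(n,plane(*F(u,v)[:3],12,F(0,0)[3]).round(1),plane(*F(u,v)[:3],0,F(0,0)[3]).round(1)[:2])
# kin fit
from scipy.optimize import least_squares
D=[(.217821,1.614946,1.3113,np.hypot(230.6,581),231.3),(-.2,1.85,1.49,np.hypot(430.8,181.3),331.7),(.17,1.49,1.48,np.hypot(613.2,145.9),326.2),(.41,1.67,1.06,np.hypot(631.9,112.9),80.9),(.49,1.56,1.1,np.hypot(638,240.7),80.9),(-.22,1.88,1.46,np.hypot(441.5,128.4),318.8),(-.14,1.82,1.44,np.hypot(438.5,229.3),319.4),(.1,1.73,1.32,np.hypot(549.4,149.7),238.2)]
def f(p):
    a,h,L1,L2,b=p;o=[]
    for q2,q3,q5,r,z in D:
        o+= [a+L1*np.sin(q2)+L2*np.sin(q2+q3)+b*np.cos(q2+q3)-r, h+L1*np.cos(q2)+L2*np.cos(q2+q3)-b*np.sin(q2+q3)-z]
    return o
s=least_squares(f,[0,100,400,400,0]);print(s.x.round(1),np.abs(s.fun).max())
E
```

```text
rear in? [ 422.2 -213.9   12. ] [ 421.8 -215.4]
mid [ 421.8 -221.8   12. ] [ 421.4 -223.5]
out [ 421.4 -230.1   12. ] [ 420.9 -232. ]
rearA top [ 380.4 -217.7   12. ] [ 378.7 -222. ]
A bot [ 379.6 -226.5   12. ] [ 377.9 -231.1]
left strip A outer top [366.9 -53.2  12. ] [364.8 -53.1]
A outer bot [ 359.7 -201.1   12. ] [ 357.4 -204.9]
A in bot [ 366.6 -198.8   12. ] [ 364.5 -202.6]
[  6.8  -2.9 441.  555.9  55.9] 4.353981095894028
```

```bash
python3 -m pendant '[{"fingers":1,"translation":[-0.3,3,0],"turn":[-0.7,-1,-0.4]},{"fingers":1,"translation":[-0.3,3,-2],"turn":[0,0,0]},{"fingers":1,"translation":[-0.2,3,-4],"turn":[0,0,0]},{"fingers":1,"translation":[0,0,-4],"turn":[0,0,0]},{"fingers":1,"translation":[0,0,-4],"turn":[0,0,0]},{"fingers":1,"translation":[0,0,-2],"turn":[0,0,0]},{"fingers":1,"translation":[0,0,0],"turn":[0,0,0]},{"fingers":1,"translation":[0,0,0],"turn":[0,0,0]}]'; python3 - <<'E'
from h import *
P=cam('wrist');im=bot.camera('wrist');st();cv2.imwrite('pics/w9.png',im)
aim([431,-137.5,86],[0,0,-1],[.999,-.051,0])
E
```

```text
time: 10.18
ee_pos: [433.2, -125.0, 162.4]
tcp_rot: [1.119, 1.519, -0.485]
contact_force: [-0.5, -0.1, 1.0]
finger_gap: 1.001
t 10.23 pos [ 433.2 -125.   162.6] X [ 0.045 -0.024 -0.999] Y [ 0.998 -0.033  0.046] F [-1.   0.1  0.2] gap 1.00 q [-0.44 -0.13  2.11 -0.    1.11 -0.4 ]
shift cm [-0.22 -1.25 -7.66] turn [ 1.4  2.6 -1. ] | pos [ 433.2 -125.   162.6] t 10.23
```

View pics/w9.png

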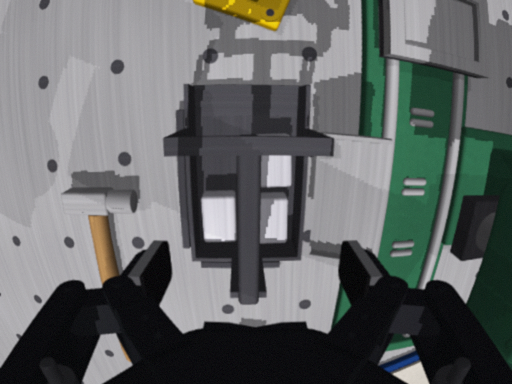

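The rail runs down column 250 between the fingers. I correct the tilt and descend.

```bash
python3 -m pendant '[{"fingers":1,"translation":[-0.2,-1.3,-1],"turn":[1.4,2.6,-1]},{"fingers":1,"translation":[0,0,-2.5],"turn":[0,0,0]},{"fingers":1,"translation":[0,0,0],"turn":[0,0,0]}]'; python3 - <<'E'
from h import *
aim([431,-137.5,86],[0,0,-1],[.999,-.051,0])
E
```

```text
time: 10.48
ee_pos: [436.6, -138.7, 134.2]
tcp_rot: [1.227, 1.56, -0.391]
contact_force: [-1.4, 0.5, -0.6]
finger_gap: 1.006
shift cm [-0.56  0.12 -4.82] turn [ 0.2  0.6 -0.2] | pos [ 436.6 -138.7  134.2] t 10.48
```

```bash
python3 -m pendant '[{"fingers":1,"translation":[-0.6,0.1,-1.5],"turn":[0.2,0.6,-0.2]},{"fingers":1,"translation":[0,0,-1.7],"turn":[0,0,0]},{"fingers":1,"translation":[0,0,-1.6],"turn":[0,0,0]},{"fingers":1,"translation":[0,0,0],"turn":[0,0,0]},{"fingers":1,"translation":[0,0,0],"turn":[0,0,0]}]'; python3 - <<'E'
from h import *
aim([431,-137.5,86],[0,0,-1],[.999,-.051,0]);st()
E
```

```text
time: 10.9
ee_pos: [437.4, -140.6, 93.6]
tcp_rot: [1.089, 1.555, -0.532]
contact_force: [0.3, 1.0, 0.8]
finger_gap: 1.001
shift cm [-0.64  0.31 -0.76] turn [ 0.5  0.8 -0. ] | pos [ 437.4 -140.6   93.6] t 10.90
t 10.90 pos [ 437.4 -140.6   93.6] X [ 0.014 -0.008 -1.   ] Y [ 0.999 -0.051  0.014] F [0.3 1.  0.8] gap 1.00 q [-0.46  0.02  2.11 -0.    0.99 -0.41]
```

```bash
python3 -m pendant '[{"fingers":1,"translation":[-0.6,0.3,-0.5],"turn":[0.4,0.8,0]},{"fingers":1,"translation":[0,0,-0.2],"turn":[0,0,0]},{"fingers":1,"translation":[0,0,0],"turn":[0,0,0]}]' 100; python3 - <<'E'
from h import *
aim([431,-137.5,86],[0,0,-1],[.999,-.051,0]);st()
E
```

```text
time: 11.15
ee_pos: [432.8, -138.1, 89.5]
tcp_rot: [0.873, 1.567, -0.749]
contact_force: [-0.4, -0.2, -0.2]
finger_gap: 1.004
shift cm [-0.18  0.06 -0.35] turn [ 0.2  0.2 -0. ] | pos [ 432.8 -138.1   89.5] t 11.15
t 11.15 pos [ 432.8 -138.1   89.5] X [ 0.003 -0.003 -1.   ] Y [ 0.999 -0.051  0.003] F [-0.4 -0.2 -0.2] gap 1.00 q [-0.46  0.03  2.12 -0.    0.99 -0.41]
```

```bash
python3 -m pendant '[{"fingers":1,"translation":[-0.2,0,-0.4],"turn":[0.2,0.2,0]},{"fingers":1,"translation":[0,0,0],"turn":[0,0,0]},{"fingers":-1,"translation":[0,0,0],"turn":[0,0,0]},{"fingers":-1,"translation":[0,0,0],"turn":[0,0,0]},{"fingers":-1,"translation":[0,0,0],"turn":[0,0,0]},{"fingers":-1,"translation":[0,0,0],"turn":[0,0,0]},{"fingers":-1,"translation":[0,0,0],"turn":[0,0,0]},{"fingers":-1,"translation":[0,0,0],"turn":[0,0,0]},{"fingers":-1,"translation":[0,0,0],"turn":[0,0,0]},{"fingers":-1,"translation":[0,0,0],"turn":[0,0,0]}]' 100; python3 - <<'E'
from h import *
st()
E
```

```text
time: 11.98
ee_pos: [431.4, -138.7, 87.1]
tcp_rot: [1.261, 1.57, -0.361]
contact_force: [-0.2, -0.4, 1.0]
finger_gap: 0.168
t 11.98 pos [ 431.4 -138.7   87.1] X [ 0.001 -0.    -1.   ] Y [ 0.999 -0.051  0.001] F [-0.2 -0.4  1. ] gap 0.17 q [-0.47  0.03  2.12  0.    0.99 -0.42]
```

```bash
python3 -m pendant '[{"fingers":-1,"translation":[0,0,0.8],"turn":[0,0,0]},{"fingers":-1,"translation":[-0.1,0,0.8],"turn":[0,0,0]},{"fingers":-1,"translation":[-0.4,0,0.8],"turn":[0,0,0]},{"fingers":-1,"translation":[-0.4,0,1],"turn":[0,0,0]},{"fingers":-1,"translation":[-0.2,0,1.5],"turn":[0,0,0]},{"fingers":-1,"translation":[0,0,2],"turn":[0,0,0]},{"fingers":-1,"translation":[0,0,2],"turn":[0,0,0]},{"fingers":-1,"translation":[0,0,2],"turn":[0,0,0]},{"fingers":-1,"translation":[0,0,0],"turn":[0,0,0]}]'; python3 - <<'E'
from h import *
st()
im=bot.camera('side');crop('side','s10',150,60,400,300,3,im)
aim([431,-137.5,250],[0,0,-1],[.999,-.051,0])
E
```

```text
time: 12.73
ee_pos: [408.4, -133.4, 195.4]
tcp_rot: [-1.991, 1.551, 2.671]
contact_force: [1.6, -1.2, -4.3]
finger_gap: 0.17
t 12.73 pos [ 408.4 -133.4  195.4] X [-0.018  0.009 -1.   ] Y [ 0.999 -0.05  -0.019] F [ 1.6 -1.2 -4.3] gap 0.17 q [-0.48 -0.17  2.08 -0.    1.25 -0.43]
shift cm [ 2.36 -0.46  5.66] turn [-0.6 -1.2 -0.1] | pos [ 407.4 -132.9  193.4] t 12.78
```

View pics/s10.png

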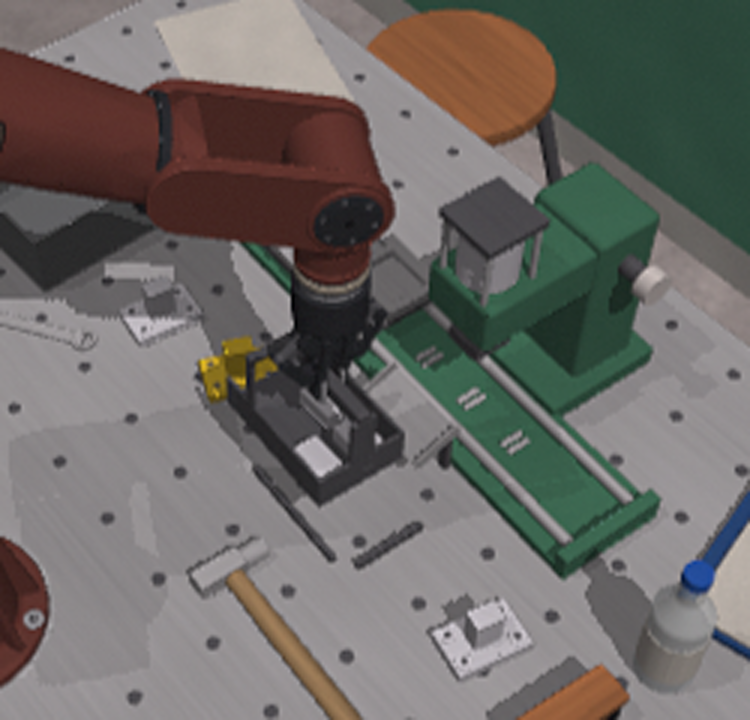

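```bash
python3 - <<'E'
from h import *
for u,v in [(22,163),(107,163),(105,233),(20,233)]: print(plane('top',u,v,90).round(0))
# w1: near corners bottom outer rim
P=pickle.load(open('w1.pkl','rb'))[1]
for u,v in [(173,48),(316,40)]: print('w1',plane('wrist',u,v,90,P).round(0))
E
```

```text
[504. 537.  90.]
[510. 309.  90.]
[323. 302.  90.]
[317. 526.  90.]
w1 [327. 340.  90.]
w1 [513. 348.  90.]
```

```bash
python3 -m pendant '[{"fingers":-1,"translation":[0.1,1,1],"turn":[-0.6,-1,0]},{"fingers":-1,"translation":[0.1,2,1.5],"turn":[0,0,0]},{"fingers":-1,"translation":[0.1,2.5,1.5],"turn":[0,0,0]},{"fingers":-1,"translation":[0.1,3,1],"turn":[0,0,0]},{"fingers":-1,"translation":[0.1,3,0],"turn":[0,0,0]},{"fingers":-1,"translation":[0.1,3,0],"turn":[0,0,0]},{"fingers":-1,"translation":[0.1,3,0],"turn":[0,0,0]},{"fingers":-1,"translation":[0.1,3,0],"turn":[0,0,0]},{"fingers":-1,"translation":[0.1,3,0],"turn":[0,0,0]},{"fingers":-1,"translation":[0.1,3,0],"turn":[0,0,0]},{"fingers":-1,"translation":[0.1,2,0],"turn":[0,0,0]},{"fingers":-1,"translation":[0.1,1,0],"turn":[0,0,0]}]'; python3 - <<'E'
from h import *
st()
aim([421,290,245],[0,0,-1],[.999,-.051,0])
E
```

```text
time: 13.78
ee_pos: [401.9, 173.5, 223.6]
tcp_rot: [-1.556, 1.537, 3.097]
contact_force: [0.1, -1.0, -5.4]
finger_gap: 0.17
t 13.78 pos [401.9 173.5 223.6] X [-0.034  0.001 -0.999] Y [ 0.998 -0.059 -0.034] F [ 0.1 -1.  -5.4] gap 0.17 q [ 0.24 -0.17  2.02  0.01  1.32  0.3 ]
shift cm [ 1.91 11.65  2.14] turn [-0.1 -1.9  0.5] | pos [401.9 173.5 223.6] t 13.78
```

```bash
python3 -m pendant '[{"fingers":-1,"translation":[0.4,1.5,0.7],"turn":[0,-1,0.3]},{"fingers":-1,"translation":[0.4,2,0.7],"turn":[0,-0.8,0]},{"fingers":-1,"translation":[0.4,2.5,0.7],"turn":[0,0,0]},{"fingers":-1,"translation":[0.4,2.5,0.3],"turn":[0,0,0]},{"fingers":-1,"translation":[0.4,2,0],"turn":[0,0,0]},{"fingers":-1,"translation":[0,1,0],"turn":[0,0,0]},{"fingers":-1,"translation":[0,0,0],"turn":[0,0,0]}]'; python3 - <<'E'
from h import *
st()
aim([421,290,245],[0,0,-1],[.999,-.051,0])
P=cam('wrist');im=bot.camera('wrist');cv2.imwrite('pics/w11.png',im)
im=bot.camera('side');crop('side','s11',100,30,300,230,3,im)
E
```

```text
time: 14.37
ee_pos: [410.8, 292.6, 231.2]
tcp_rot: [-1.216, 1.542, -2.835]
contact_force: [-0.1, -0.1, -6.2]
finger_gap: 0.167
t 14.37 pos [410.8 292.6 231.2] X [-0.028 -0.009 -1.   ] Y [ 0.998 -0.049 -0.027] F [-0.1 -0.1 -6.2] gap 0.17 q [ 0.48 -0.02  1.88  0.01  1.32  0.52]
shift cm [ 1.02 -0.26  1.38] turn [ 0.5 -1.6 -0.1] | pos [410.8 292.6 231.2] t 14.37
```

View pics/w11.png

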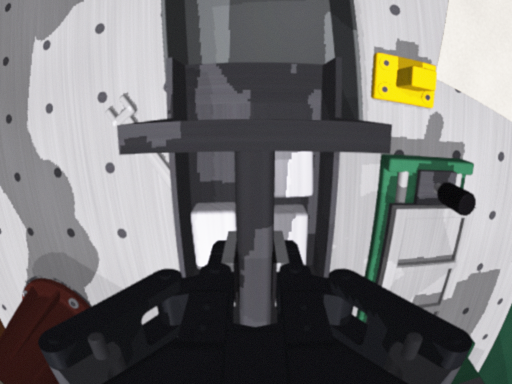

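View pics/s11.png

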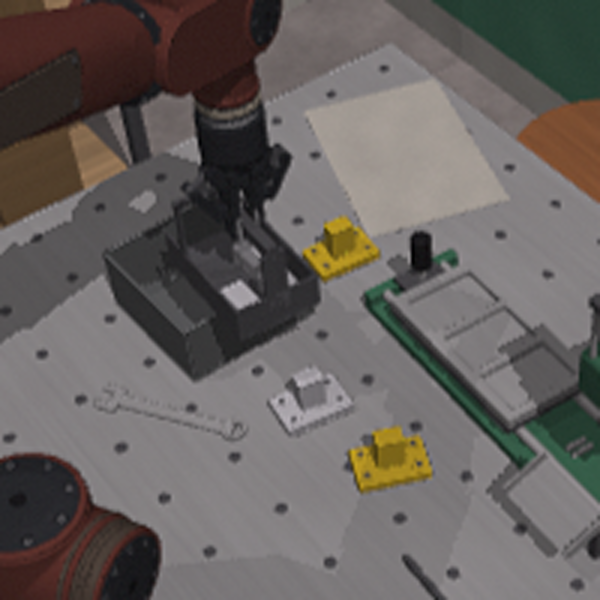

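```bash
python3 -m pendant '[{"fingers":-1,"translation":[0.3,0.5,0.8],"turn":[-3,-1.3,0]},{"fingers":-1,"translation":[0.3,1.7,0.4],"turn":[-5,0.2,0]},{"fingers":-1,"translation":[0.2,2,0.2],"turn":[-7,0.3,0]},{"fingers":-1,"translation":[0.2,2,0.2],"turn":[-7,0.3,0]},{"fingers":-1,"translation":[0,2,0],"turn":[-7,0.3,0]},{"fingers":-1,"translation":[0,2,0],"turn":[-7,0.3,0]}]'; python3 - <<'E'
from h import *
s,m=st()
px=m[:,2]*-1; print('tilt',np.degrees(np.arccos(-m[2,0])))
g=s['ee_pos']-19*m[:,0]; print('grip',g.round(0),'lip',(g+106*np.cross(m[:,1],m[:,0])*-1+99*m[:,0]).round(0), (g+106*np.cross(m[:,1],m[:,0])+99*m[:,0]).round(0))
im=bot.camera('side');crop('side','s12',100,30,300,230,3,im)
E
```

```text
time: 14.97
ee_pos: [422.9, 380.5, 249.9]
tcp_rot: [0.029, 0.913, -1.618]
contact_force: [0.4, -0.8, -6.4]
finger_gap: 0.169
t 14.97 pos [422.9 380.5 249.9] X [-0.029 -0.611 -0.791] Y [ 0.997 -0.07   0.018] F [ 0.4 -0.8 -6.4] gap 0.17 q [ 0.82  0.43  1.42 -0.42  1.8   0.91]
tilt 37.714095078440614
grip [423. 392. 265.] lip [413. 248. 251.] [428. 415. 122.]
```

View pics/s12.png

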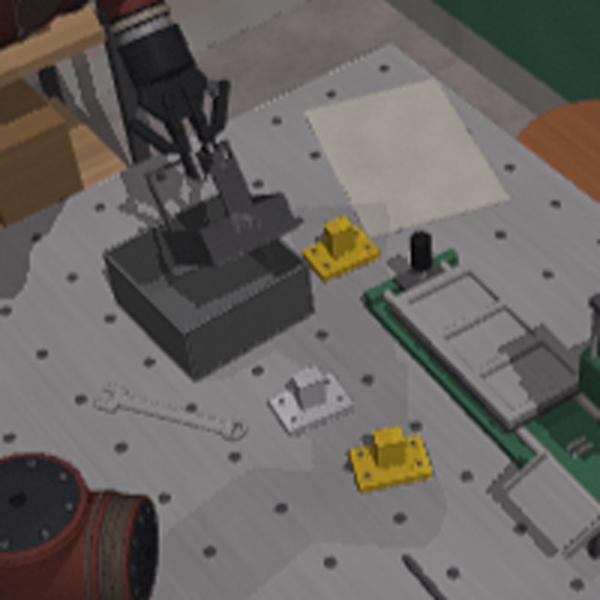

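```bash
python3 -m pendant '[{"fingers":-1,"translation":[0,1.7,0],"turn":[-7,0.3,0]},{"fingers":-1,"translation":[-0.1,1.7,0],"turn":[-7,0.3,0]},{"fingers":-1,"translation":[0,1.7,0],"turn":[-7,0.3,0]},{"fingers":-1,"translation":[0,1.5,0],"turn":[-7,0.3,0]},{"fingers":-1,"translation":[0,0,0],"turn":[-3,0,0]},{"fingers":-1,"translation":[0,0,0],"turn":[0,0,0]},{"fingers":-1,"translation":[0,0,0],"turn":[0,0,0]},{"fingers":-1,"translation":[0,0,0],"turn":[0,0,0]}]'; python3 - <<'E'
from h import *
s,m=st()
print('tilt',np.degrees(np.arccos(-m[2,0])))
g=s['ee_pos']-19*m[:,0]; print('grip',g.round(0),'lip', (g+106*np.cross(m[:,1],m[:,0])+99*m[:,0]).round(0))
im=bot.camera('side');crop('side','s13',100,30,300,230,3,im)
im=bot.camera('top');crop('top','t13',10,120,150,260,4,im)
P=cam('wrist');im=bot.camera('wrist');cv2.imwrite('pics/w13.png',im)
E
```

```text
time: 15.68
ee_pos: [422.2, 446.0, 220.2]
tcp_rot: [0.002, 0.352, -1.632]
contact_force: [0.1, 0.6, -3.1]
finger_gap: 0.167
t 15.68 pos [422.2 446.  220.2] X [-0.057 -0.937 -0.345] Y [ 0.998 -0.062  0.002] F [ 0.1  0.6 -3.1] gap 0.17 q [ 0.95  0.88  1.05 -0.69  2.24  0.89]
tilt 69.83146886219325
grip [423. 464. 227.] lip [420. 408.  93.]
```

View pics/s13.png

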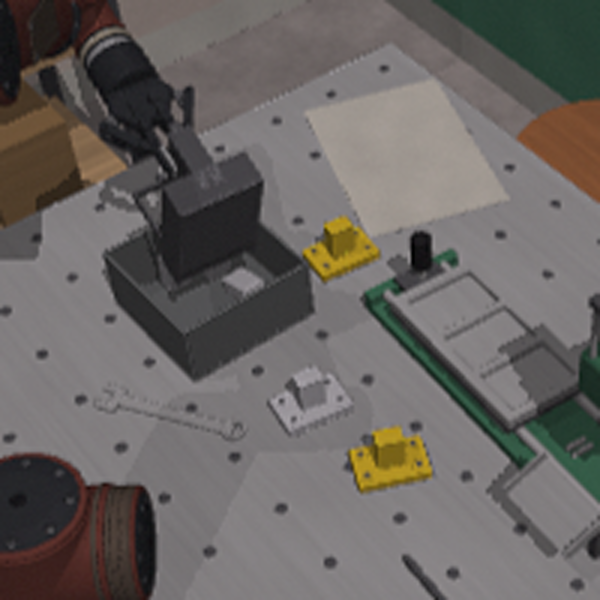

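View pics/w13.png

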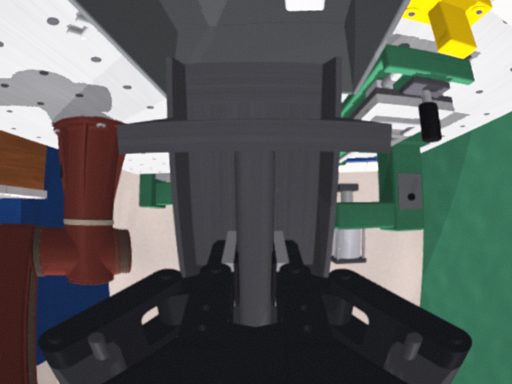

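The pan is empty: the weight has dropped to about 3 N and the floor is bare. I lift it out, then check the bin contents.

```bash
python3 -m pendant '[{"fingers":-1,"translation":[0,0,2],"turn":[0,0,0]},{"fingers":-1,"translation":[0,0,3],"turn":[0,0,0]},{"fingers":-1,"translation":[0,-0.5,2],"turn":[6,-0.3,0]},{"fingers":-1,"translation":[0,-2,0],"turn":[7,-0.4,0]},{"fingers":-1,"translation":[0,-2,0],"turn":[7,-0.4,0]},{"fingers":-1,"translation":[0,-2,0],"turn":[7,-0.4,0]},{"fingers":-1,"translation":[0,-2,0],"turn":[7,-0.4,0]},{"fingers":-1,"translation":[0,-2,0],"turn":[7,-0.4,0]},{"fingers":-1,"translation":[0,-2,0],"turn":[7,-0.4,0]},{"fingers":-1,"translation":[0,-2,0],"turn":[7,-0.4,0]},{"fingers":-1,"translation":[0,-2,0],"turn":[7,-0.4,0]},{"fingers":-1,"translation":[0,-2,0],"turn":[6,-0.4,0]}]'; python3 - <<'E'
from h import *
st()
aim([405,100,215],[0,0,-1],[.999,-.051,0])
im=bot.camera('side');crop('side','s14',100,30,300,230,3,im)
E
```

```text
time: 16.83
ee_pos: [421.1, 253.8, 318.1]
tcp_rot: [1.48, 1.538, -0.161]
contact_force: [-0.6, -1.0, -2.0]
finger_gap: 0.168
t 16.83 pos [421.1 253.8 318.1] X [ 0.032 -0.005 -0.999] Y [ 0.997 -0.07   0.033] F [-0.6 -1.  -2. ] gap 0.17 q [ 0.41 -0.15  1.83 -0.02  1.44  0.48]
shift cm [ -1.61 -15.38 -10.31] turn [0.3 1.9 1.1] | pos [421.1 253.8 318.1] t 16.83
```

View pics/s14.png

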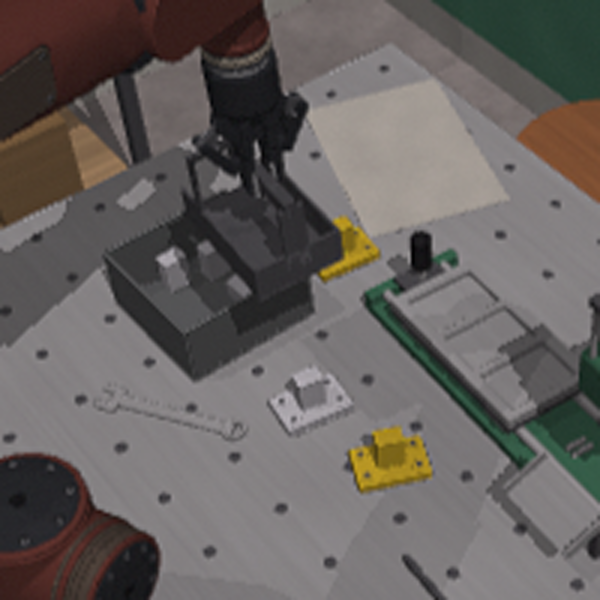

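All three gates are in the bin (crop (168,268), (208,260) and (235,288)). I take the pan back.

```bash
python3 -m pendant '[{"fingers":-1,"translation":[0,-2,0],"turn":[0.3,1.9,1.1]},{"fingers":-1,"translation":[-0.1,-3.5,0],"turn":[0,0,0]},{"fingers":-1,"translation":[-0.1,-3.5,-1],"turn":[0,0,0]},{"fingers":-1,"translation":[-0.1,-3.5,-1],"turn":[0,0,0]},{"fingers":-1,"translation":[-0.1,-3.5,-1],"turn":[0,0,0]},{"fingers":-1,"translation":[-0.1,-3.5,-1],"turn":[0,0,0]},{"fingers":-1,"translation":[-0.1,-3.5,-1],"turn":[0,0,0]},{"fingers":-1,"translation":[-0.1,-3.5,-1],"turn":[0,0,0]},{"fingers":-1,"translation":[-0.1,-3.5,-1],"turn":[0,0,0]},{"fingers":-1,"translation":[-0.1,-3,-1],"turn":[0,0,0]},{"fingers":-1,"translation":[0,-2,-1],"turn":[0,0,0]},{"fingers":-1,"translation":[0,0,0],"turn":[0,0,0]}]'; python3 - <<'E'
from h import *
st()
aim([425,-138.5,160],[0,0,-1],[.999,-.051,0])
E
```

```text
time: 17.88
ee_pos: [393.7, -132.0, 246.9]
tcp_rot: [0.817, 1.536, -0.825]
contact_force: [-1.0, 0.6, -2.6]
finger_gap: 0.168
t 17.88 pos [ 393.7 -132.   246.9] X [ 0.024 -0.026 -0.999] Y [ 0.997 -0.072  0.026] F [-1.   0.6 -2.6] gap 0.17 q [-0.48 -0.3   2.08 -0.01  1.32 -0.41]
shift cm [ 3.13 -0.65 -8.69] turn [1.5 1.4 1.2] | pos [ 393.7 -132.   246.9] t 17.88
```

```bash
python3 -m pendant '[{"fingers":-1,"translation":[1,-0.3,-1.5],"turn":[1.5,1.4,1.2]},{"fingers":-1,"translation":[1,-0.3,-2],"turn":[0,0,0]},{"fingers":-1,"translation":[1,0,-2],"turn":[0,0,0]},{"fingers":-1,"translation":[0,0,-1.5],"turn":[0,0,0]},{"fingers":-1,"translation":[0,0,0],"turn":[0,0,0]},{"fingers":-1,"translation":[0,0,0],"turn":[0,0,0]}]'; python3 - <<'E'
from h import *
st()
aim([427,-138.5,130],[0,0,-1],[.999,-.051,0])
im=bot.camera('wrist');cv2.imwrite('pics/w15.png',im)
E
```

```text
time: 18.38
ee_pos: [420.8, -140.6, 184.9]
tcp_rot: [0.479, 1.56, -1.149]
contact_force: [1.5, 1.7, -0.7]
finger_gap: 0.171
t 18.38 pos [ 420.8 -140.6  184.9] X [ 0.004 -0.009 -1.   ] Y [ 0.998 -0.057  0.005] F [ 1.5  1.7 -0.7] gap 0.17 q [-0.48 -0.14  2.07 -0.01  1.2  -0.42]
shift cm [ 0.62  0.21 -5.49] turn [0.5 0.2 0.4] | pos [ 420.8 -140.6  184.9] t 18.38
```

View pics/w15.png

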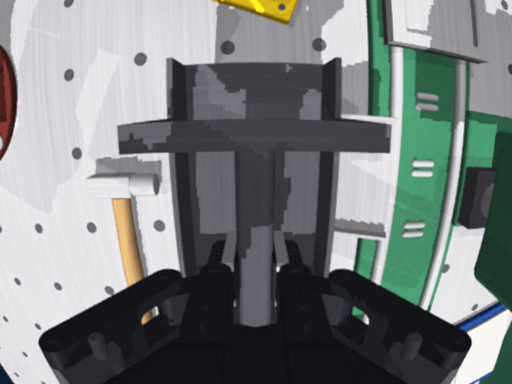

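```bash
python3 -m pendant '[{"fingers":-1,"translation":[0.6,0.2,-1.5],"turn":[0.5,0.2,0.4]},{"fingers":-1,"translation":[0.2,0,-2],"turn":[0,0,0]},{"fingers":-1,"translation":[0,0,-2],"turn":[0,0,0]},{"fingers":-1,"translation":[0,0,-1],"turn":[0,0,0]},{"fingers":-1,"translation":[0,0,0],"turn":[0,0,0]}]'; python3 - <<'E'
from h import *
aim([431.4,-138.7,104],[0,0,-1],[.999,-.051,0])
E
```

```text
time: 18.85
ee_pos: [432.7, -139.7, 130.4]
tcp_rot: [1.019, 1.554, -0.6]
contact_force: [0.2, 0.8, -2.2]
finger_gap: 0.166
shift cm [-0.13  0.1  -2.64] turn [ 0.5  0.8 -0.2] | pos [ 432.7 -139.7  130.4] t 18.85
```

```bash
python3 -m pendant '[{"fingers":-1,"translation":[-0.2,0.1,-1.2],"turn":[0.5,0.8,-0.2]},{"fingers":-1,"translation":[-0.2,0.1,-1],"turn":[0,0,0]},{"fingers":-1,"translation":[0,0,0],"turn":[0,0,0]},{"fingers":-1,"translation":[0,0,0],"turn":[0,0,0]}]'; python3 - <<'E'
from h import *
aim([431.4,-138.7,88],[0,0,-1],[.999,-.051,0])
E
```

```text
time: 19.18
ee_pos: [430.9, -138.7, 110.6]
tcp_rot: [1.037, 1.565, -0.585]
contact_force: [0.9, -0.2, -2.6]
finger_gap: 0.167
shift cm [ 0.05 -0.   -2.26] turn [0.2 0.3 0. ] | pos [ 430.9 -138.7  110.6] t 19.18
```

```bash
python3 -m pendant '[{"fingers":-1,"translation":[0,0,-1],"turn":[0.2,0.3,0]},{"fingers":-1,"translation":[0,0,-0.7],"turn":[0,0.2,0]},{"fingers":-1,"translation":[0,0,0],"turn":[0,0,0]},{"fingers":-1,"translation":[0,0,-0.4],"turn":[0,0,0]},{"fingers":-1,"translation":[0,0,0],"turn":[0,0,0]},{"fingers":-1,"translation":[0,0,0],"turn":[0,0,0]}]'; python3 - <<'E'
from h import *
st();aim([431.4,-138.7,87],[0,0,-1],[.999,-.051,0])
E
```

```text
time: 19.68
ee_pos: [431.9, -139.3, 88.4]
tcp_rot: [-1.331, 1.568, -2.953]
contact_force: [1.0, -0.4, -3.5]
finger_gap: 0.168
t 19.68 pos [ 431.9 -139.3   88.4] X [-0.003 -0.001 -1.   ] Y [ 0.999 -0.052 -0.003] F [ 1.  -0.4 -3.5] gap 0.17 q [-0.47  0.03  2.11 -0.    1.   -0.41]
shift cm [-0.05  0.06 -0.14] turn [ 0.  -0.2  0. ] | pos [ 431.9 -139.3   88.4] t 19.68
```

```bash
python3 -m pendant '[{"fingers":-1,"translation":[0,0,-0.15],"turn":[0,-0.2,0]},{"fingers":-1,"translation":[0,0,0],"turn":[0,0,0]},{"fingers":-0.4,"translation":[0,0,0],"turn":[0,0,0]},{"fingers":0,"translation":[0,0,0],"turn":[0,0,0]},{"fingers":1,"translation":[0,0,0],"turn":[0,0,0]},{"fingers":1,"translation":[0,0,0],"turn":[0,0,0]},{"fingers":1,"translation":[0,0,0],"turn":[0,0,0]},{"fingers":1,"translation":[0,0,1.5],"turn":[0,0,0]},{"fingers":1,"translation":[0,0,3],"turn":[0,0,0]},{"fingers":1,"translation":[0,0,4],"turn":[0,0,0]},{"fingers":1,"translation":[0,0,4],"turn":[0,0,0]},{"fingers":1,"translation":[0,-2,4],"turn":[0,0,0]}]' ; python3 - <<'E'
from h import *
st()
E
python3 -m pendant '[{"fingers":1,"translation":[0,-3.5,3],"turn":[0,0,0]},{"fingers":1,"translation":[0,-3.5,1],"turn":[0,0,0]},{"fingers":1,"translation":[0,-3.5,0],"turn":[0,0,0]},{"fingers":1,"translation":[0,-3.5,0],"turn":[0,0,0]},{"fingers":1,"translation":[0,-1,0],"turn":[0,0,0]},{"fingers":1,"translation":[0,0,0],"turn":[0,0,0]}]'
python3 - <<'E'
from h import *
P=cam('wrist');im=bot.camera('wrist');st();pickle.dump((im,P),open('w16.pkl','wb'));cv2.imwrite('pics/w16.png',im)
E
```

```text
time: 20.68
ee_pos: [426.0, -153.2, 247.3]
tcp_rot: [-2.106, 1.554, 2.557]
contact_force: [0.7, -0.6, 0.5]
finger_gap: 1.004
t 20.68 pos [ 426.  -153.2  247.3] X [-0.014  0.009 -1.   ] Y [ 0.999 -0.049 -0.014] F [ 0.7 -0.6  0.5] gap 1.00 q [-0.5  -0.17  1.97  0.    1.35 -0.45]
time: 21.18
ee_pos: [431.2, -311.9, 303.9]
tcp_rot: [0.856, 1.556, -0.761]
contact_force: [0.3, 0.3, -0.9]
finger_gap: 0.997
t 21.23 pos [ 431.2 -311.1  303.7] X [ 0.011 -0.01  -1.   ] Y [ 0.999 -0.045  0.011] F [-0.3  1.8  0.4] gap 1.00 q [-0.76 -0.05  1.76  0.    1.41 -0.71]
```

View pics/w16.png

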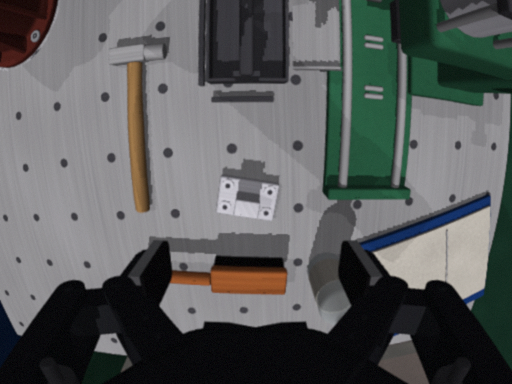

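The pan is back at the top of the view. Casting B is at (247,198), with its stub at about (248,192). I zoom into this view and the previous one to triangulate it.

```bash
python3 - <<'E'
from h import *
crop('wrist','cB16',205,165,295,230,8,pickle.load(open('w16.pkl','rb'))[0])
crop('wrist','cB8',205,215,290,275,8,pickle.load(open('w8.pkl','rb'))[0])
E
```

```text
(no output)
```

View pics/cB16.png

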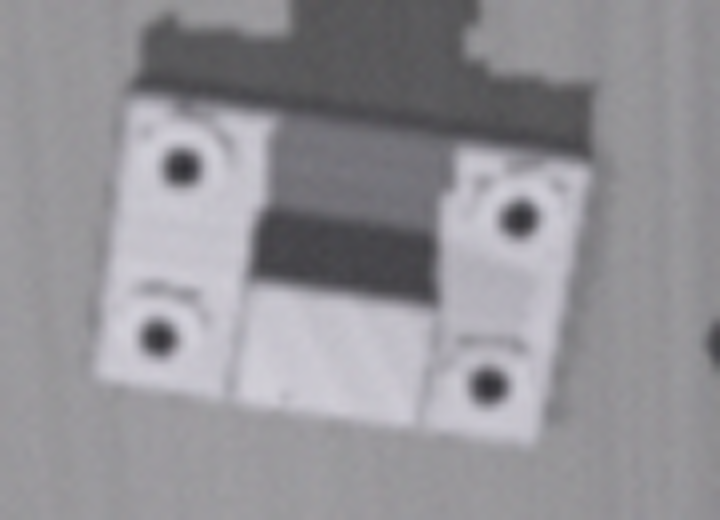

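View pics/cB8.png

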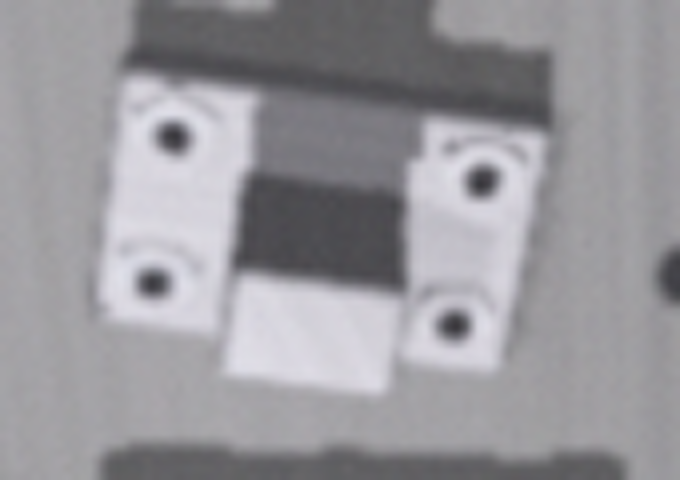

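```bash
python3 - <<'E'
from h import *
A=WP('w16',205,165,8);B=WP('w8',205,215,8)
H=[]
for k,a,b in [('h1',(182,167),(173,137)),('h2',(520,219),(482,182)),('h3',(159,340),(153,284)),('h4',(488,386),(454,325)),('sNL',(245,283),(240,272)),('sNR',(436,302),(402,291)),('sFL',(237,402),(228,374)),('sFR',(418,427),(388,394))]:
    X,e=tri(A(*a),B(*b));print(k,X.round(1),np.round(e,1));H.append(X)
H=np.array(H);print('holes mean',H[:4].mean(0).round(1),'stub mean',H[4:].mean(0).round(1))
d=(H[1]-H[0]+H[3]-H[2]);print('yaw',np.degrees(np.arctan2(d[1],d[0])))
E
```

```text
h1 [ 391.7 -353.4   16.8] [0. 0.]
h2 [ 454.5 -366.6   17.2] [0. 0.]
h3 [ 384.6 -387.9   15.4] [0. 0.]
h4 [ 447.4 -399.5   17.7] [0.1 0.1]
sNL [ 405.9 -363.2   59.5] [0.8 0.8]
sNR [ 437.3 -367.1   62.8] [0.2 0.2]
sFL [ 402.8 -383.6   62.6] [0.3 0.3]
sFR [ 433.5 -390.1   61.7] [0. 0.]
holes mean [ 419.6 -376.9   16.8] stub mean [ 419.9 -376.    61.7]
yaw -11.160416660665247
```

```bash
python3 - <<'E'
from h import *
aim([419.7,-376.5,100],[0,0,-1],[.981,-.194,0])
E
```

```text
shift cm [ -1.15  -6.54 -20.37] turn [ 0.6  0.6 -8.6] | pos [ 431.2 -311.1  303.7] t 21.23
```

```bash
python3 -m pendant '[{"fingers":1,"translation":[-0.4,-2,-2],"turn":[0.3,0.3,-3]},{"fingers":1,"translation":[-0.4,-2.2,-4],"turn":[0.3,0.3,-3]},{"fingers":1,"translation":[-0.4,-2.2,-4],"turn":[0,0,-2.6]},{"fingers":1,"translation":[0,0,-4],"turn":[0,0,0]},{"fingers":1,"translation":[0,0,-4],"turn":[0,0,0]},{"fingers":1,"translation":[0,0,-2],"turn":[0,0,0]},{"fingers":1,"translation":[0,0,0],"turn":[0,0,0]},{"fingers":1,"translation":[0,0,0],"turn":[0,0,0]}]'; python3 - <<'E'
from h import *
aim([419.7,-376.5,24],[0,0,-1],[.981,-.194,0])
E
```

```text
time: 21.9
ee_pos: [420.9, -364.0, 99.6]
tcp_rot: [2.282, 1.565, 0.517]
contact_force: [1.0, -1.0, 0.0]
finger_gap: 1.002
shift cm [-0.12 -1.25 -7.56] turn [-0.2  0.3 -0.1] | pos [ 420.9 -364.    99.6] t 21.90
```

```bash
python3 -m pendant '[{"fingers":1,"translation":[-0.1,-1.2,-1],"turn":[-0.2,0.3,0]},{"fingers":1,"translation":[0,0,-1.8],"turn":[0,0,0]},{"fingers":1,"translation":[0,0,-1.8],"turn":[0,0,0]},{"fingers":1,"translation":[0,0,0],"turn":[0,0,0]},{"fingers":1,"translation":[0,0,0],"turn":[0,0,0]}]'; python3 - <<'E'
from h import *
aim([419.7,-376.5,24],[0,0,-1],[.981,-.194,0])
im=bot.camera('wrist');cv2.imwrite('pics/w17.png',im)
E
```

```text
time: 22.32
ee_pos: [426.1, -375.7, 62.1]
tcp_rot: [0.927, 1.559, -0.833]
contact_force: [-0.3, 0.0, -0.4]
finger_gap: 0.999
shift cm [-0.64 -0.08 -3.81] turn [ 0.5  0.5 -0.4] | pos [ 426.1 -375.7   62.1] t 22.32
```

View pics/w17.png

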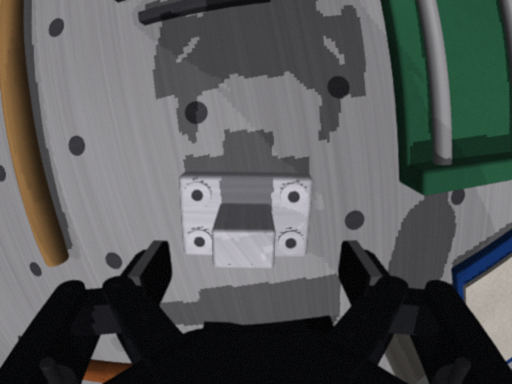

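The stub is centred between the fingers (col 245 vs 254). I descend and grip.

```bash
python3 -m pendant '[{"fingers":1,"translation":[-0.6,-0.1,-1],"turn":[0.5,0.5,-0.4]},{"fingers":1,"translation":[-0.1,0,-1.3],"turn":[0,0,0]},{"fingers":1,"translation":[-0.1,0,-1.2],"turn":[0,0,0]},{"fingers":1,"translation":[0,0,0],"turn":[0,0,0]},{"fingers":1,"translation":[0,0,0],"turn":[0,0,0]}]'; python3 - <<'E'
from h import *
aim([419.7,-376.5,24],[0,0,-1],[.981,-.194,0])
E
```

```text
time: 22.78
ee_pos: [420.6, -379.3, 30.3]
tcp_rot: [0.851, 1.562, -0.915]
contact_force: [0.8, -0.5, 0.2]
finger_gap: 1.0
shift cm [-0.09  0.28 -0.63] turn [ 0.4  0.3 -0. ] | pos [ 420.6 -379.3   30.3] t 22.78
```

```bash
python3 -m pendant '[{"fingers":1,"translation":[-0.1,0.3,-0.6],"turn":[0.4,0.3,0]},{"fingers":1,"translation":[0,0,0],"turn":[0,0,0]},{"fingers":-1,"translation":[0,0,0],"turn":[0,0,0]},{"fingers":-1,"translation":[0,0,0],"turn":[0,0,0]},{"fingers":-1,"translation":[0,0,0],"turn":[0,0,0]},{"fingers":-1,"translation":[0,0,0],"turn":[0,0,0]},{"fingers":-1,"translation":[0,0,0],"turn":[0,0,0]},{"fingers":-1,"translation":[0,0,0],"turn":[0,0,0]},{"fingers":-1,"translation":[0,0,0],"turn":[0,0,0]}]' 80; python3 - <<'E'
from h import *
st();aim([419.7,-376.5,24],[0,0,-1],[.981,-.194,0])
E
```

```text
time: 23.53
ee_pos: [419.5, -376.0, 23.4]
tcp_rot: [-2.623, 1.57, 1.894]
contact_force: [0.2, -0.9, -0.1]
finger_gap: 0.39
t 23.53 pos [ 419.5 -376.    23.4] X [-0.     0.001 -1.   ] Y [ 0.981 -0.194 -0.001] F [ 0.2 -0.9 -0.1] gap 0.39 q [-0.86  0.36  1.88  0.    0.91 -0.66]
shift cm [ 0.02 -0.05  0.06] turn [-0.1 -0.   0. ] | pos [ 419.5 -376.    23.4] t 23.53
```

```bash
python3 -m pendant '[{"fingers":-1,"translation":[0,0,1.5],"turn":[0,0,0]},{"fingers":-1,"translation":[0,0,3],"turn":[0,0,0]},{"fingers":-1,"translation":[0,0,4],"turn":[0,0,0]},{"fingers":-1,"translation":[0,0,4],"turn":[0,0,0]},{"fingers":-1,"translation":[0,0.5,4],"turn":[0,0,0]},{"fingers":-1,"translation":[0,2,4],"turn":[0,0,1]},{"fingers":-1,"translation":[0,4,2],"turn":[0,0,1]},{"fingers":-1,"translation":[0,4,0],"turn":[0,0,1]},{"fingers":-1,"translation":[0,4,0],"turn":[0,0,1]},{"fingers":-1,"translation":[0,4,0],"turn":[0,0,1]},{"fingers":-1,"translation":[0,4,0],"turn":[0,0,1]},{"fingers":-1,"translation":[0,4,0],"turn":[0,0,1]}]' ; python3 - <<'E'
from h import *
st();aim([540,30,220],[0,0,-1],[.998,-.059,0])
E
```

```text
time: 24.53
ee_pos: [408.8, -103.9, 244.8]
tcp_rot: [-2.184, 1.555, 2.446]
contact_force: [2.3, 0.2, -3.2]
finger_gap: 0.387
t 24.53 pos [ 408.8 -103.9  244.8] X [-0.012  0.01  -1.   ] Y [ 0.997 -0.082 -0.013] F [ 2.3  0.2 -3.2] gap 0.39 q [-0.42 -0.24  2.04  0.    1.36 -0.34]
shift cm [13.12 13.39 -2.48] turn [-0.6 -0.7  1.3] | pos [ 408.8 -103.9  244.8] t 24.53
```

```bash
python3 -m pendant '[{"fingers":-1,"translation":[1,3,0],"turn":[-0.6,-0.7,1.3]},{"fingers":-1,"translation":[2,3,0],"turn":[0,0,0]},{"fingers":-1,"translation":[3,3,0],"turn":[0,0,0]},{"fingers":-1,"translation":[3,2,0],"turn":[0,0,0]},{"fingers":-1,"translation":[3,1,0],"turn":[0,0,0]},{"fingers":-1,"translation":[1.5,0,0],"turn":[0,0,0]},{"fingers":-1,"translation":[0,0,0],"turn":[0,0,0]},{"fingers":-1,"translation":[0,0,0],"turn":[0,0,0]}]' ; python3 - <<'E'
from h import *
P=cam('wrist');im=bot.camera('wrist');st();pickle.dump((im,P),open('w18.pkl','wb'));cv2.imwrite('pics/w18.png',im)
crop('wrist','n18',260,0,410,200,3.9,im)
crop('wrist','n6',250,20,410,220,3.75,pickle.load(open('w6.pkl','rb'))[0])
E
```

```text
time: 25.2
ee_pos: [537.3, 34.2, 236.0]
tcp_rot: [-1.825, 1.555, 2.842]
contact_force: [0.2, -0.4, -3.6]
finger_gap: 0.389
t 25.25 pos [536.9  33.9 235.8] X [-0.015  0.005 -1.   ] Y [ 0.999 -0.046 -0.015] F [ 0.4  0.2 -3.4] gap 0.39 q [-0.07  0.04  1.8   0.    1.32 -0.02]
```

View pics/w18.png

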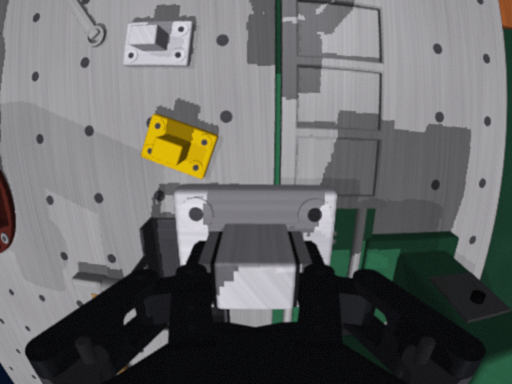

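View pics/n6.png

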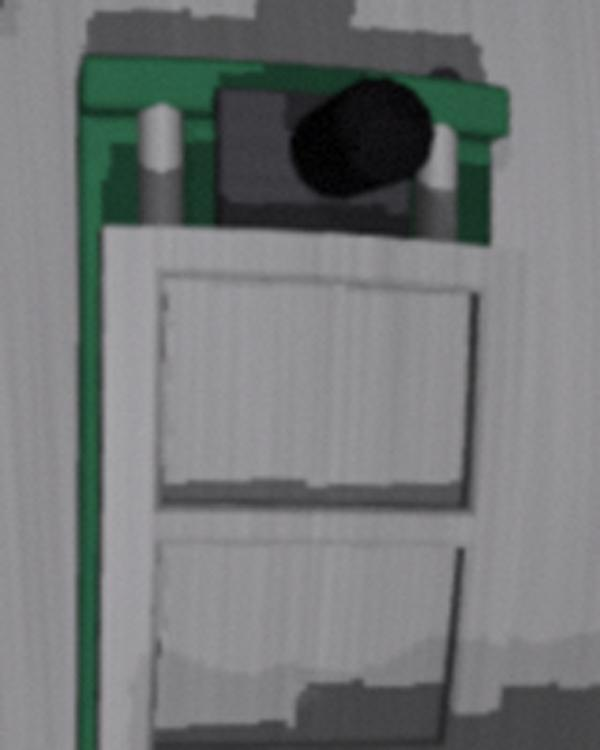

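```bash
python3 - <<'E'
from h import *
crop('wrist','n18',280,50,395,210,4.8,pickle.load(open('w18.pkl','rb'))[0])
crop('wrist','n6',275,140,390,300,4.8,pickle.load(open('w6.pkl','rb'))[0])
E
```

```text
(no output)
```

View pics/n18.png

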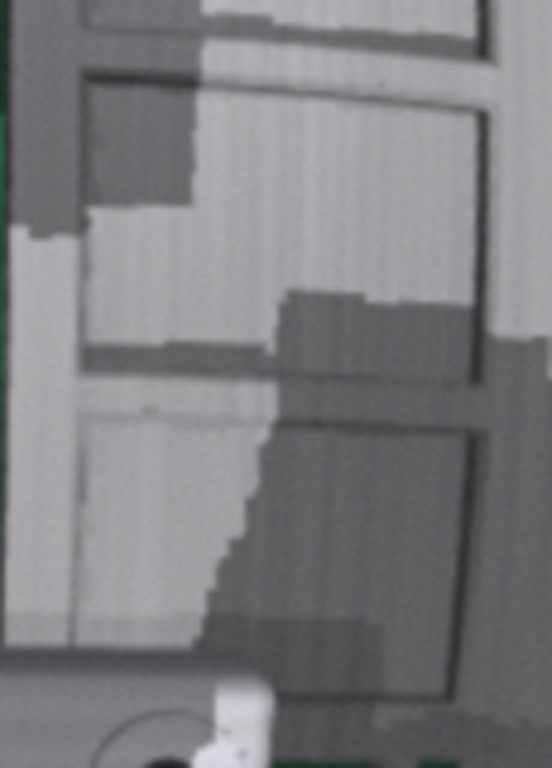

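View pics/n6.png

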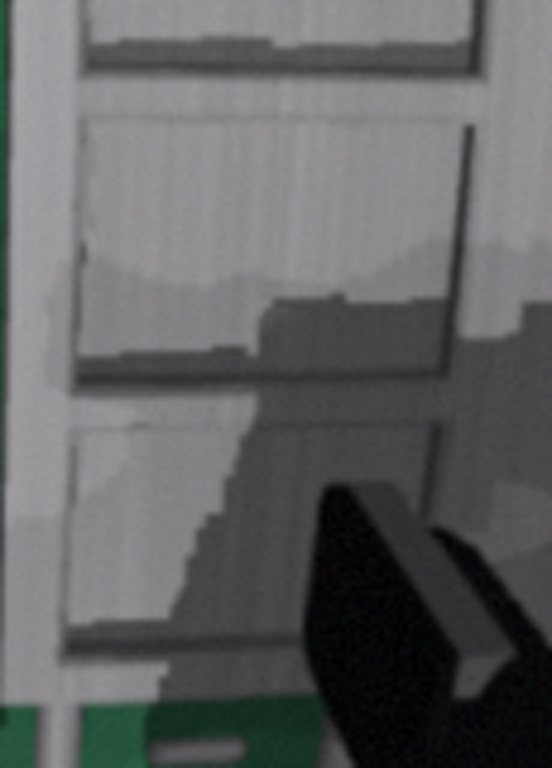

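```bash
python3 - <<'E'
from h import *
A=WP('w18',280,50,4.8);B=WP('w6',275,140,4.8)
for k,a,b in [('1TL',(82,73),(80,115)),('1TR',(488,106),(476,124)),('1BR',(484,384),(451,376)),('1BL',(78,375),(73,388)),('0TL',(78,416),(68,425)),('0TR',(487,432),(443,422)),('2BL',(82,28),(82,72)),('2BR',(492,62),(484,75))]:
    X,e=tri(A(*a),B(*b));print(k,X.round(1),np.round(e,1))
for k,a in [('1TL',(82,73)),('1TR',(488,106)),('1BR',(484,384)),('1BL',(78,375)),('0TL',(78,416)),('0TR',(487,432)),('0BR',(457,698)),('2BL',(82,28)),('2BR',(492,62))]:
    print(k,plane(*A(*a)[:3],50,A(0,0)[3]).round(1))
print('n6')
for k,a in [('1TL',(80,115)),('1TR',(476,124)),('1BR',(451,376)),('1BL',(73,388)),('0TL',(68,425)),('0TR',(443,422)),('0BL',(61,658)),('2BL',(82,72)),('2BR',(484,75))]:
    print(k,plane(*B(*a)[:3],50,B(0,0)[3]).round(1))
E
```

```text
1TL [585.  153.8  57.3] [0.1 0.1]
1TR [680.9 148.8  60.1] [0.2 0.2]
1BR [680.   82.6  56.6] [0. 0.]
1BL [582.1  84.9  53.8] [0.2 0.2]
0TL [581.1  75.6  55.5] [0.3 0.3]
0TR [678.1  71.6  60.9] [0.9 0.9]
2BL [585.5 164.1  58.5] [0.2 0.2]
2BR [683.9 160.   56.9] [0.2 0.2]
1TL [585.9 155.   50. ]
1TR [685.  150.2  50. ]
1BR [682.8  82.2  50. ]
1BL [582.4  84.7  50. ]
0TL [582.1  75.1  50. ]
0TR [683.8  70.4  50. ]
0BR [678.8   3.3  50. ]
2BL [586.4 165.7  50. ]
2BR [686.7 161.2  50. ]
n6
1TL [585.8 152.3  50. ]
1TR [685.2 146.4  50. ]
1BR [682.6  79.8  50. ]
1BL [582.7  83.2  50. ]
0TL [581.3  73.2  50. ]
0TR [681.5  66.8  50. ]
0BL [578.8   3.1  50. ]
2BL [586.6 162.6  50. ]
2BR [686.9 158.7  50. ]
```

```bash
python3 - <<'E'
from h import *
aim([627.5,41.2,130],[0,0,-1],[.9985,-.054,0])
E
```

```text
shift cm [  9.06   0.73 -10.58] turn [-0.3 -0.9 -0.5] | pos [536.9  33.9 235.8] t 25.25
```

```bash
python3 -m pendant '[{"fingers":-1,"translation":[2,0.3,0],"turn":[-0.3,-0.9,-0.5]},{"fingers":-1,"translation":[2.5,0.2,-1],"turn":[0,0,0]},{"fingers":-1,"translation":[2.5,0.2,-2.5],"turn":[0,0,0]},{"fingers":-1,"translation":[1.5,0,-2.5],"turn":[0,0,0]},{"fingers":-1,"translation":[0.5,0,-2.5],"turn":[0,0,0]},{"fingers":-1,"translation":[0,0,-2],"turn":[0,0,0]},{"fingers":-1,"translation":[0,0,0],"turn":[0,0,0]},{"fingers":-1,"translation":[0,0,0],"turn":[0,0,0]}]' ; python3 - <<'E'
from h import *
aim([627.5,41.2,100],[0,0,-1],[.9985,-.054,0]);st()
E
```

```text
time: 25.92
ee_pos: [620.5, 35.1, 126.9]
tcp_rot: [-1.137, 1.564, -2.772]
contact_force: [0.9, -0.3, -3.2]
finger_gap: 0.39
shift cm [ 0.7   0.61 -2.69] turn [ 0.1 -0.4  0.5] | pos [620.5  35.1 126.9] t 25.92
t 25.92 pos [620.5  35.1 126.9] X [-0.006 -0.002 -1.   ] Y [ 0.998 -0.063 -0.006] F [ 0.9 -0.3 -3.2] gap 0.39 q [-0.05  0.32  1.7  -0.    1.13  0.01]
```

```bash
python3 -m pendant '[{"fingers":-1,"translation":[0.5,0.5,-1],"turn":[0.1,-0.4,0.5]},{"fingers":-1,"translation":[0.2,0.1,-1],"turn":[0,0,0]},{"fingers":-1,"translation":[0,0,0],"turn":[0,0,0]},{"fingers":-1,"translation":[0,0,0],"turn":[0,0,0]}]' ; python3 - <<'E'
from h import *
aim([627.5,41.2,88],[0,0,-1],[.9985,-.054,0])
im=bot.camera('wrist');cv2.imwrite('pics/w19.png',im)
E
```

```text
time: 26.25
ee_pos: [627.9, 40.5, 109.2]
tcp_rot: [1.482, 1.566, -0.144]
contact_force: [0.2, 0.2, -2.9]
finger_gap: 0.39
shift cm [-0.04  0.07 -2.12] turn [0.  0.3 0.1] | pos [627.9  40.5 109.2] t 26.25
```

View pics/w19.png

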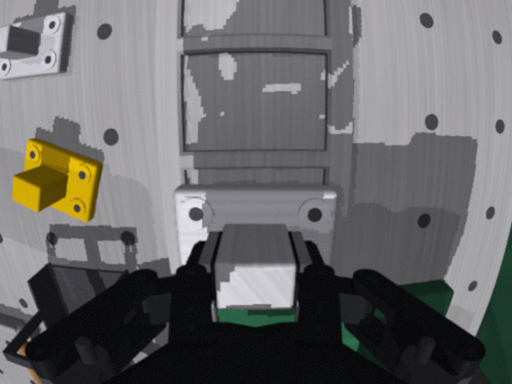

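```bash
python3 -m pendant '[{"fingers":-1,"translation":[0,0.1,-1],"turn":[0,0.3,0.1]},{"fingers":-1,"translation":[0,0,-1],"turn":[0,0,0]},{"fingers":-1,"translation":[0,0,0],"turn":[0,0,0]},{"fingers":-1,"translation":[0,0,0],"turn":[0,0,0]}]' ; python3 - <<'E'
from h import *
aim([627.5,41.2,80],[0,0,-1],[.9985,-.054,0])
E
```

```text
time: 26.63
ee_pos: [629.7, 41.8, 90.0]
tcp_rot: [1.365, 1.566, -0.259]
contact_force: [0.1, 0.2, -3.3]
finger_gap: 0.391
shift cm [-0.22 -0.06 -1.  ] turn [ 0.1  0.2 -0. ] | pos [629.7  41.8  90. ] t 26.63
```

```bash
python3 -m pendant '[{"fingers":-1,"translation":[-0.25,-0.05,-0.5],"turn":[0.1,0.2,0]},{"fingers":-1,"translation":[0,0,0],"turn":[0,0,0]},{"fingers":-1,"translation":[0,0,0],"turn":[0,0,0]}]' ; python3 - <<'E'
from h import *
aim([627.5,41.2,75],[0,0,-1],[.9985,-.054,0]);
E
python3 -m pendant '[{"fingers":-1,"translation":[-0.05,0,-0.5],"turn":[0,0,0]},{"fingers":-1,"translation":[0,0,0],"turn":[0,0,0]},{"fingers":-1,"translation":[0,0,0],"turn":[0,0,0]}]' ; python3 - <<'E'
from h import *
aim([627.5,41.2,70],[0,0,-1],[.9985,-.054,0]);
E
```

```text
time: 26.88
ee_pos: [626.8, 41.3, 84.1]
tcp_rot: [-2.532, 1.57, 2.128]
contact_force: [0.2, 0.0, -3.4]
finger_gap: 0.389
shift cm [ 0.07 -0.01 -0.91] turn [-0.  -0.  -0.1] | pos [626.8  41.3  84.1] t 26.88
time: 27.13
ee_pos: [626.4, 41.2, 78.8]
tcp_rot: [-3.033, 1.57, 1.626]
contact_force: [1.1, -0.0, -3.2]
finger_gap: 0.387
shift cm [ 0.11  0.   -0.88] turn [-0. -0. -0.] | pos [626.4  41.2  78.8] t 27.13
```

```bash
for i in 1 ; do python3 -m pendant '[{"fingers":-1,"translation":[0.1,0,-0.4],"turn":[0,0,0]},{"fingers":-1,"translation":[0,0,0],"turn":[0,0,0]},{"fingers":-1,"translation":[0,0,0],"turn":[0,0,0]}]';done; python3 -m pendant '[{"fingers":-1,"translation":[0,0,-0.3],"turn":[0,0,0]},{"fingers":-1,"translation":[0,0,0],"turn":[0,0,0]},{"fingers":-1,"translation":[0,0,0],"turn":[0,0,0]}]'
```

```text
time: 27.38
ee_pos: [627.7, 41.1, 74.7]
tcp_rot: [2.53, 1.57, 0.906]
contact_force: [-0.2, -0.0, -3.6]
finger_gap: 0.387
time: 27.63
ee_pos: [629.1, 41.1, 74.5]
tcp_rot: [1.846, 1.568, 0.222]
contact_force: [0.4, -0.9, -3.3]
finger_gap: 0.391
```

```bash
python3 -m pendant '[{"fingers":-1,"translation":[-0.15,0,-0.4],"turn":[0,0.1,0]},{"fingers":-1,"translation":[0,0,0],"turn":[0,0,0]},{"fingers":-1,"translation":[0,0,0],"turn":[0,0,0]}]';  python3 -m pendant '[{"fingers":-1,"translation":[0,0,-0.4],"turn":[0,0,0]},{"fingers":-1,"translation":[0,0,0],"turn":[0,0,0]},{"fingers":-1,"translation":[0,0,0],"turn":[0,0,0]}]'
```

```text
time: 27.88
ee_pos: [630.8, 41.0, 74.8]
tcp_rot: [1.675, 1.564, 0.051]
contact_force: [-0.1, -0.2, -4.1]
finger_gap: 0.388
time: 28.13
ee_pos: [630.9, 41.0, 73.7]
tcp_rot: [1.664, 1.566, 0.041]
contact_force: [2.1, 0.3, -0.3]
finger_gap: 0.389
```

```bash
python3 - <<'E'
from h import *
aim([627.5,41.2,70],[0,0,-1],[.9985,-.054,0]);st()
im=bot.camera('wrist');crop('wrist','w20c',150,150,370,330,3.5,im)
im=bot.camera('side');crop('side','s20',220,100,380,240,4,im)
E
```

```text
shift cm [-0.34  0.02 -0.37] turn [-0.   0.3 -0.1] | pos [630.9  41.   73.7] t 28.13
t 28.13 pos [630.9  41.   73.7] X [ 0.005  0.    -1.   ] Y [ 0.999 -0.053  0.005] F [ 2.1  0.3 -0.3] gap 0.39 q [-0.05  0.4   1.7   0.    1.04  0.01]
```

View pics/w20c.png

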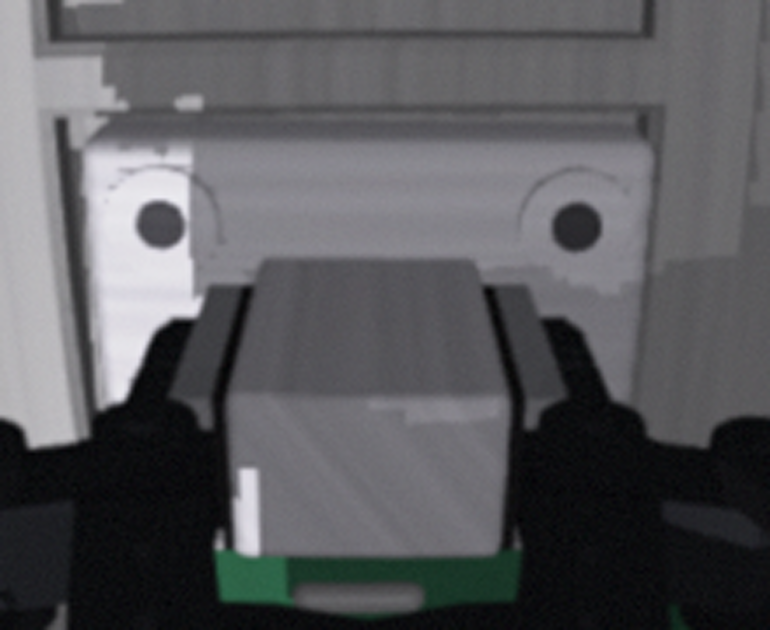

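View pics/s20.png

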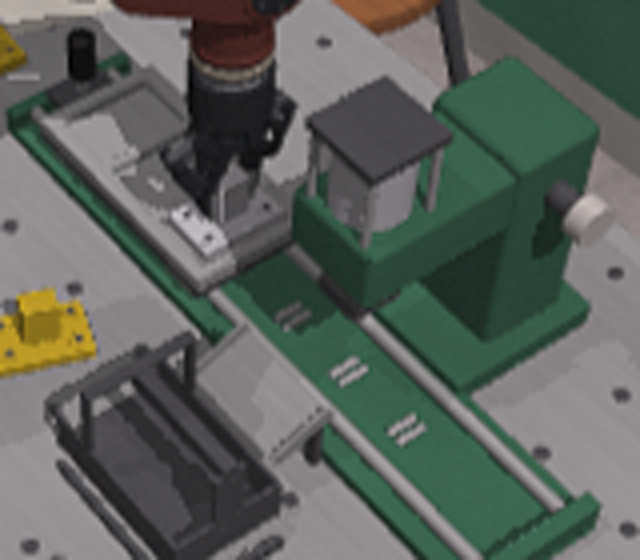

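```bash
python3 -m pendant '[{"fingers":-1,"translation":[-0.35,0,0],"turn":[0,0.3,0]},{"fingers":-1,"translation":[0,0,0],"turn":[0,0,0]},{"fingers":-1,"translation":[-0.1,0,-0.3],"turn":[0,0,0]},{"fingers":-1,"translation":[0,0,0],"turn":[0,0,0]}]';  python3 -m pendant '[{"fingers":-1,"translation":[-0.05,0,-0.4],"turn":[0,0,0]},{"fingers":-1,"translation":[0,0,0],"turn":[0,0,0]},{"fingers":-1,"translation":[0,0,0],"turn":[0,0,0]}]'
```

```text
time: 28.57
ee_pos: [628.0, 40.9, 74.2]
tcp_rot: [1.786, 1.568, 0.162]
contact_force: [0.6, 0.7, -3.6]
finger_gap: 0.39
time: 28.82
ee_pos: [629.3, 40.8, 74.0]
tcp_rot: [1.649, 1.565, 0.025]
contact_force: [-0.2, 0.4, -3.9]
finger_gap: 0.388
```

It rests on the floor: commanded descent no longer lowers it, and the zero rows relax the contact force. I release and inspect.

```bash
python3 -m pendant '[{"fingers":-1,"translation":[-0.15,0,0],"turn":[0,0.3,0]},{"fingers":-0.1,"translation":[0,0,0],"turn":[0,0,0]},{"fingers":0.2,"translation":[0,0,0],"turn":[0,0,0]},{"fingers":1,"translation":[0,0,0],"turn":[0,0,0]},{"fingers":1,"translation":[0,0,0],"turn":[0,0,0]},{"fingers":1,"translation":[0,0,0],"turn":[0,0,0]},{"fingers":1,"translation":[0,0,1],"turn":[0,0,0]},{"fingers":1,"translation":[0,0,3],"turn":[0,0,0]},{"fingers":1,"translation":[0,0,4],"turn":[0,0,0]},{"fingers":1,"translation":[0,-1,3],"turn":[0,0,0]},{"fingers":1,"translation":[0,0,0],"turn":[0,0,0]}]'; python3 - <<'E'
from h import *
P=cam('wrist');im=bot.camera('wrist');st();pickle.dump((im,P),open('w21.pkl','wb'));cv2.imwrite('pics/w21.png',im)
E
```

```text
time: 29.73
ee_pos: [623.3, 31.0, 184.4]
tcp_rot: [-1.534, 1.562, 3.126]
contact_force: [1.3, -1.0, 1.0]
finger_gap: 1.001
t 29.78 pos [622.4  31.8 182.3] X [-0.011  0.001 -1.   ] Y [ 0.999 -0.052 -0.012] F [ 0.9  0.4 -0.8] gap 1.00 q [-0.06  0.26  1.65  0.    1.24 -0.01]
```

View pics/w21.png

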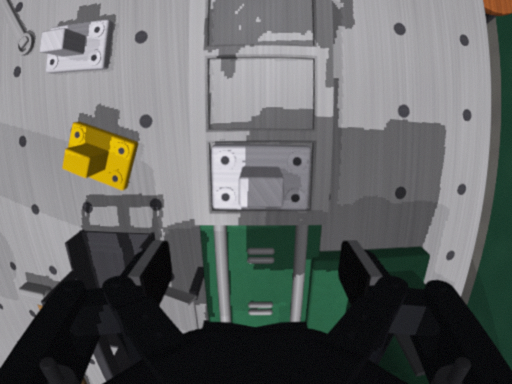

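Casting B sits in nest0, at (260,177). Now casting A, currently at (76,47).

```bash
python3 -m pendant '[{"fingers":1,"translation":[-3,1,3],"turn":[0,-0.7,0]},{"fingers":1,"translation":[-3.5,2,2],"turn":[0,0,0]},{"fingers":1,"translation":[-3.5,2,2],"turn":[0,0,0]},{"fingers":1,"translation":[-3.5,2,0],"turn":[0,0,0]},{"fingers":1,"translation":[-3.5,2,0],"turn":[0,0,0]},{"fingers":1,"translation":[-3,1,0],"turn":[0,0,0]},{"fingers":1,"translation":[0,0,0],"turn":[0,0,0]},{"fingers":1,"translation":[0,0,0],"turn":[0,0,0]}]'; python3 - <<'E'
from h import *
P=cam('wrist');im=bot.camera('wrist');st();pickle.dump((im,P),open('w22.pkl','wb'));cv2.imwrite('pics/w22.png',im)
E
python3 -m pendant '[{"fingers":1,"translation":[0,3,0],"turn":[0,0,0]},{"fingers":1,"translation":[0,4,0],"turn":[0,0,0]},{"fingers":1,"translation":[0,2,0],"turn":[0,0,0]},{"fingers":1,"translation":[0,0,0],"turn":[0,0,0]},{"fingers":1,"translation":[0,0,0],"turn":[0,0,0]}]'; python3 - <<'E'
from h import *
P=cam('wrist');im=bot.camera('wrist');st();pickle.dump((im,P),open('w23.pkl','wb'));cv2.imwrite('pics/w23.png',im)
E
```

```text
time: 30.45
ee_pos: [413.7, 131.7, 234.2]
tcp_rot: [-1.665, 1.546, 2.991]
contact_force: [-0.1, 0.0, 0.3]
finger_gap: 1.002
t 30.50 pos [413.4 131.6 233.8] X [-0.026  0.004 -1.   ] Y [ 0.998 -0.056 -0.026] F [-1.   0.2  0.5] gap 1.00 q [ 0.14 -0.19  2.02  0.01  1.34  0.2 ]
time: 30.92
ee_pos: [418.1, 222.0, 232.1]
tcp_rot: [-1.556, 1.545, 3.092]
contact_force: [0.0, -0.3, 0.3]
finger_gap: 1.001
t 30.97 pos [418.1 221.7 232. ] X [-0.026  0.002 -1.   ] Y [ 0.998 -0.065 -0.026] F [ 0.   0.6 -0. ] gap 1.00 q [ 0.33 -0.1   1.94  0.01  1.32  0.39]
```

View pics/w22.png

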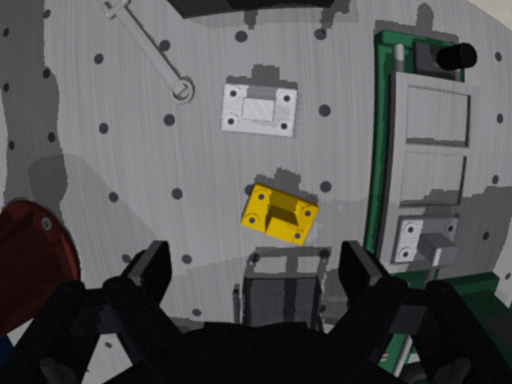

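View pics/w23.png

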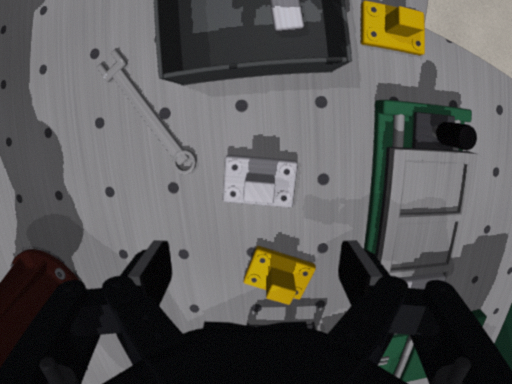

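Casting A is at (259,110) in the first view and (260,182) in the second. I zoom in to measure.

```bash
python3 - <<'E'
from h import *
a=crop('wrist','cA22',215,75,305,145,8,pickle.load(open('w22.pkl','rb'))[0])
crop('wrist','cA23',215,150,305,215,8,pickle.load(open('w23.pkl','rb'))[0])
E
```

View pics/cA22.png

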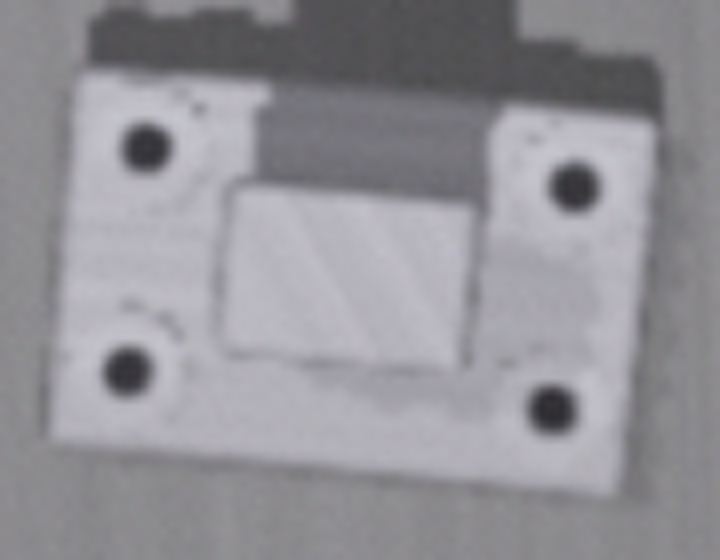

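View pics/cA23.png

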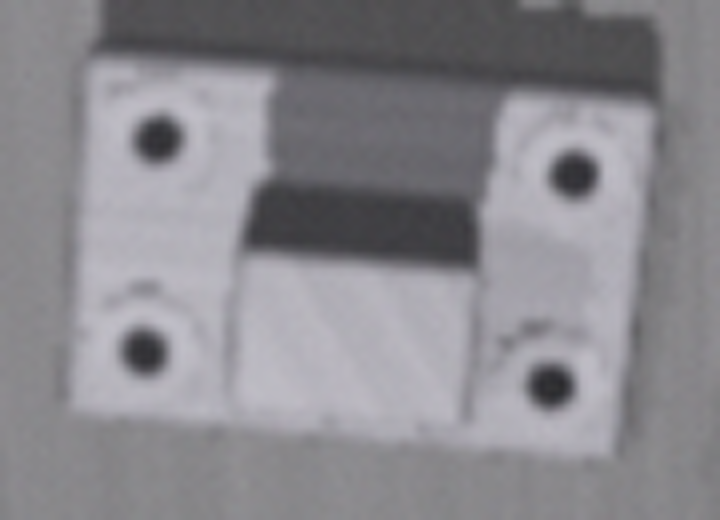

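```bash
python3 - <<'E'
from h import *
A=WP('w22',215,75,8);B=WP('w23',215,150,8)
H=[]
for k,a,b in [('h1',(146,148),(158,139)),('h2',(574,188),(574,175)),('h3',(128,371),(144,352)),('h4',(552,410),(550,386)),('sNL',(238,185),(244,250)),('sNR',(474,207),(474,267)),('sFL',(222,353),(232,412)),('sFR',(461,371),(465,425))]:
    X,e=tri(A(*a),B(*b));print(k,X.round(1),np.round(e,1));H.append(X)
H=np.array(H);print('holes mean',H[:4].mean(0).round(1),'stub mean',H[4:].mean(0).round(1))
d=(H[1]-H[0]+H[3]-H[2]);y=np.arctan2(d[1],d[0]);print('yaw',np.degrees(y))
c=H[:4].mean(0);aim([c[0],c[1],60],[0,0,-1],[np.cos(y),np.sin(y),0]);print(np.cos(y),np.sin(y))
E
```

```text
h1 [387.7 225.5  17.6] [0. 0.]
h2 [451.1 216.1  17. ] [0. 0.]
h3 [382.9 191.9  18.2] [0. 0.]
h4 [446.1 182.6  17.6] [0. 0.]
sNL [403.  217.   58.7] [0.3 0.3]
sNR [434.2 212.4  57.1] [0.1 0.1]
sFL [399.8 194.7  61.1] [0.2 0.2]
sFR [431.6 190.5  59.6] [0.2 0.2]
holes mean [416.9 204.   17.6] stub mean [417.2 203.7  59.1]
yaw -8.43703868417419
shift cm [ -0.12  -1.77 -17.2 ] turn [-0.2 -1.5 -4.7] | pos [418.1 221.7 232. ] t 30.97
0.9891776913302067 -0.14672251011566803
```

```bash
python3 -m pendant '[{"fingers":1,"translation":[-0.1,-1,-1.5],"turn":[-0.2,-1.5,-4.7]},{"fingers":1,"translation":[-0.2,-0.8,-3],"turn":[0,0,0]},{"fingers":1,"translation":[-0.2,0,-4],"turn":[0,0,0]},{"fingers":1,"translation":[-0.2,0,-4],"turn":[0,0,0]},{"fingers":1,"translation":[-0.2,0,-3],"turn":[0,0,0]},{"fingers":1,"translation":[0,0,0],"turn":[0,0,0]},{"fingers":1,"translation":[0,0,0],"turn":[0,0,0]}]'; python3 - <<'E'
from h import *
aim([417,203.9,24],[0,0,-1],[.989,-.147,0])
E
```

```text
time: 31.55
ee_pos: [415.4, 194.6, 75.6]
tcp_rot: [1.505, 1.56, -0.228]
contact_force: [-0.1, -0.3, 0.5]
finger_gap: 1.002
shift cm [ 0.16  0.93 -5.16] turn [0.1 0.6 0.8] | pos [415.4 194.6  75.6] t 31.55
```

```bash
python3 -m pendant '[{"fingers":1,"translation":[0.1,0.8,-1.2],"turn":[0.1,0.6,0.8]},{"fingers":1,"translation":[0,0.1,-1.5],"turn":[0,0,0]},{"fingers":1,"translation":[0,0,-1.5],"turn":[0,0,0]},{"fingers":1,"translation":[0,0,0],"turn":[0,0,0]},{"fingers":1,"translation":[0,0,0],"turn":[0,0,0]}]'; python3 - <<'E'
from h import *
aim([417,203.9,24],[0,0,-1],[.989,-.147,0])
E
```

```text
time: 31.97
ee_pos: [426.1, 202.6, 41.8]
tcp_rot: [1.879, 1.557, 0.156]
contact_force: [0.3, 0.6, -0.3]
finger_gap: 1.0
shift cm [-0.91  0.13 -1.78] turn [-0.1  0.8  0.3] | pos [426.1 202.6  41.8] t 31.97
```

```bash
python3 -m pendant '[{"fingers":1,"translation":[-0.9,0.1,-0.5],"turn":[0,0.8,0.3]},{"fingers":1,"translation":[-0.1,0,-1],"turn":[0,0,0]},{"fingers":1,"translation":[0,0,0],"turn":[0,0,0]},{"fingers":1,"translation":[0,0,0],"turn":[0,0,0]}]'; python3 - <<'E'
from h import *
aim([417,203.9,24],[0,0,-1],[.989,-.147,0])
E
```

```text
time: 32.3
ee_pos: [420.5, 204.6, 31.7]
tcp_rot: [2.266, 1.561, 0.548]
contact_force: [-0.7, -0.2, 1.2]
finger_gap: 1.0
shift cm [-0.35 -0.07 -0.77] turn [-0.3  0.5  0. ] | pos [420.5 204.6  31.7] t 32.30
```

```bash
python3 -m pendant '[{"fingers":1,"translation":[-0.4,-0.1,-0.7],"turn":[-0.3,0.5,0]},{"fingers":1,"translation":[0,0,0],"turn":[0,0,0]},{"fingers":1,"translation":[0,0,0],"turn":[0,0,0]}]'; python3 - <<'E'
from h import *
aim([417,203.9,24],[0,0,-1],[.989,-.147,0])
E
```

```text
time: 32.55
ee_pos: [416.5, 203.7, 24.8]
tcp_rot: [0.952, 1.57, -0.766]
contact_force: [0.4, 0.7, 0.4]
finger_gap: 1.0
shift cm [ 0.05  0.02 -0.08] turn [ 0.  0. -0.] | pos [416.5 203.7  24.8] t 32.55
```

```bash
python3 -m pendant '[{"fingers":-1,"translation":[0,0,-0.1],"turn":[0,0,0]},{"fingers":-1,"translation":[0,0,0],"turn":[0,0,0]},{"fingers":-1,"translation":[0,0,0],"turn":[0,0,0]},{"fingers":-1,"translation":[0,0,0],"turn":[0,0,0]},{"fingers":-1,"translation":[0,0,0],"turn":[0,0,0]},{"fingers":-1,"translation":[0,0,0],"turn":[0,0,0]},{"fingers":-1,"translation":[0,0,0],"turn":[0,0,0]}]' 80; python3 - <<'E'
from h import *
st();aim([632,118.6,150],[0,0,-1],[.9985,-.054,0])
E
```

```text
time: 33.13
ee_pos: [416.7, 203.9, 23.6]
tcp_rot: [1.093, 1.57, -0.624]
contact_force: [1.0, 0.0, -0.0]
finger_gap: 0.391
t 33.13 pos [416.7 203.9  23.6] X [ 0. -0. -1.] Y [ 0.989 -0.146  0.   ] F [ 1.  0. -0.] gap 0.39 q [ 0.3   0.18  2.11 -0.    0.85  0.45]
shift cm [21.53 -8.53 12.64] turn [0.  0.  5.3] | pos [416.7 203.9  23.6] t 33.13
```

```bash
python3 -m pendant '[{"fingers":-1,"translation":[0,0,1.5],"turn":[0,0,0]},{"fingers":-1,"translation":[0,0,3],"turn":[0,0,0]},{"fingers":-1,"translation":[0,0,4],"turn":[0,0,0]},{"fingers":-1,"translation":[0.5,0,4],"turn":[0,0,1]},{"fingers":-1,"translation":[2,-1,2],"turn":[0,0,1]},{"fingers":-1,"translation":[3.5,-1.4,0],"turn":[0,0,1]},{"fingers":-1,"translation":[3.5,-1.4,0],"turn":[0,0,1]},{"fingers":-1,"translation":[3.5,-1.4,0],"turn":[0,0,1]},{"fingers":-1,"translation":[3.5,-1.4,0],"turn":[0,0,0]},{"fingers":-1,"translation":[3,-1,0],"turn":[0,0,0]},{"fingers":-1,"translation":[1.5,-0.5,0],"turn":[0,0,0]},{"fingers":-1,"translation":[0,0,0],"turn":[0,0,0]}]'; python3 - <<'E'
from h import *
st();aim([632,118.8,120],[0,0,-1],[.9985,-.054,0])
E
```

```text
time: 34.13
ee_pos: [619.1, 114.5, 163.1]
tcp_rot: [-1.145, 1.543, -2.767]
contact_force: [-1.4, 0.6, -2.7]
finger_gap: 0.387
t 34.13 pos [619.1 114.5 163.1] X [-0.026 -0.01  -1.   ] Y [ 0.998 -0.052 -0.025] F [-1.4  0.6 -2.7] gap 0.39 q [ 0.08  0.31  1.64 -0.01  1.22  0.13]
shift cm [ 1.29  0.43 -4.31] turn [ 0.6 -1.5 -0.1] | pos [619.1 114.5 163.1] t 34.13
```

```bash
python3 -m pendant '[{"fingers":-1,"translation":[0.8,0.4,-0.5],"turn":[0.6,-1.5,-0.1]},{"fingers":-1,"translation":[0.4,0,-1.2],"turn":[0,0,0]},{"fingers":-1,"translation":[0,0,-1.2],"turn":[0,0,0]},{"fingers":-1,"translation":[0,0,-1],"turn":[0,0,0]},{"fingers":-1,"translation":[0,0,0],"turn":[0,0,0]},{"fingers":-1,"translation":[0,0,0],"turn":[0,0,0]}]'; python3 - <<'E'
from h import *
st();aim([632,118.8,95],[0,0,-1],[.9985,-.054,0])
im=bot.camera('wrist');cv2.imwrite('pics/w24.png',im)
E
```

```text
time: 34.63
ee_pos: [623.6, 118.3, 113.2]
tcp_rot: [-1.487, 1.553, -3.112]
contact_force: [0.1, 1.0, -2.6]
finger_gap: 0.389
t 34.63 pos [623.6 118.3 113.2] X [-0.017 -0.001 -1.   ] Y [ 0.998 -0.054 -0.017] F [ 0.1  1.  -2.6] gap 0.39 q [0.08 0.37 1.66 0.   1.13 0.13]
shift cm [ 0.84  0.05 -1.82] turn [ 0. -1. -0.] | pos [623.6 118.3 113.2] t 34.63
```

View pics/w24.png

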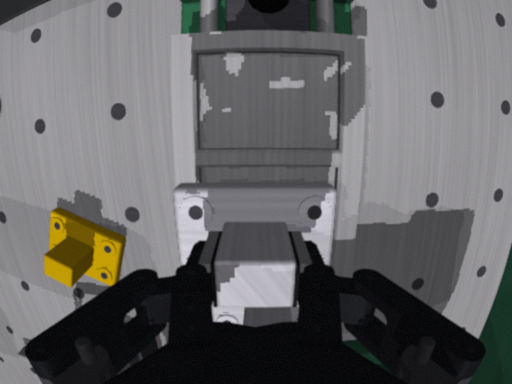

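```bash
python3 -m pendant '[{"fingers":-1,"translation":[0.7,0,-0.7],"turn":[0,-1,0]},{"fingers":-1,"translation":[0.1,0,-0.6],"turn":[0,0,0]},{"fingers":-1,"translation":[0,0,0],"turn":[0,0,0]},{"fingers":-1,"translation":[0,0,0],"turn":[0,0,0]}]'; python3 - <<'E'
from h import *
aim([632,118.8,86],[0,0,-1],[.9985,-.054,0])
E
```

```text
time: 35.02
ee_pos: [630.1, 119.2, 100.3]
tcp_rot: [-1.118, 1.569, -2.741]
contact_force: [-0.2, -0.4, -3.8]
finger_gap: 0.385
shift cm [ 0.19 -0.04 -1.43] turn [ 0.  -0.1 -0.1] | pos [630.1 119.2 100.3] t 35.02
```

```bash
python3 -m pendant '[{"fingers":-1,"translation":[0.1,0,-0.7],"turn":[0,0,0]},{"fingers":-1,"translation":[0,0,-0.5],"turn":[0,0,0]},{"fingers":-1,"translation":[0,0,0],"turn":[0,0,0]},{"fingers":-1,"translation":[0,0,0],"turn":[0,0,0]}]'; python3 - <<'E'
from h import *
aim([632,118.8,80],[0,0,-1],[.9985,-.054,0])
im=bot.camera('wrist');crop('wrist','w25c',150,130,370,330,3.5,im)
E
```

```text
time: 35.35
ee_pos: [631.8, 119.4, 88.9]
tcp_rot: [0.384, 1.57, -1.239]
contact_force: [-0.4, 0.0, -3.0]
finger_gap: 0.388
shift cm [ 0.02 -0.06 -0.89] turn [ 0.   0.  -0.1] | pos [631.8 119.4  88.9] t 35.35
```

View pics/w25c.png

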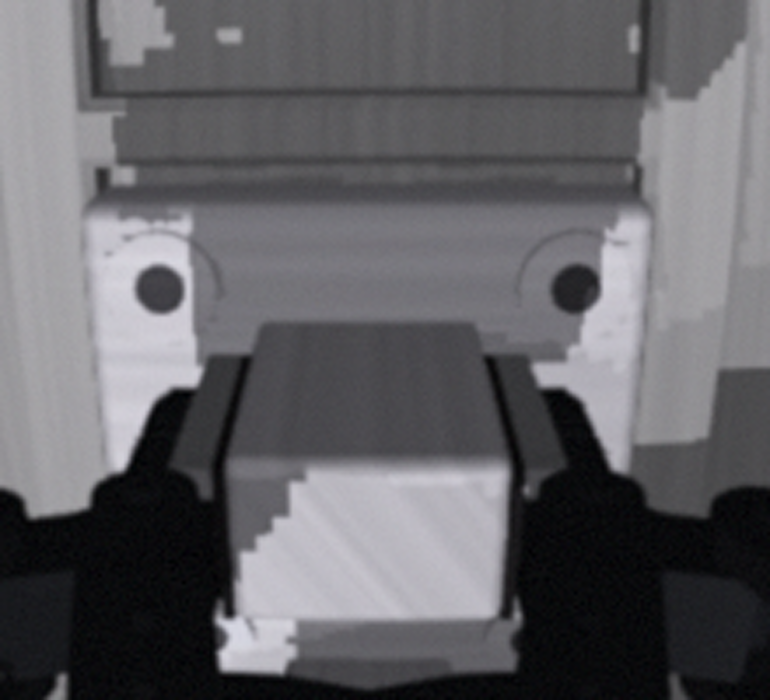

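Symmetric over nest1; I lower it in small steps.

```bash
python3 -m pendant '[{"fingers":-1,"translation":[0,-0.05,-0.5],"turn":[0,0,0]},{"fingers":-1,"translation":[0,0,0],"turn":[0,0,0]},{"fingers":-1,"translation":[0,0,0],"turn":[0,0,0]}]'; python3 -m pendant '[{"fingers":-1,"translation":[0,0,-0.5],"turn":[0,0,0]},{"fingers":-1,"translation":[0,0,0],"turn":[0,0,0]},{"fingers":-1,"translation":[0,0,0],"turn":[0,0,0]}]'; python3 - <<'E'
from h import *
aim([632,118.8,74],[0,0,-1],[.9985,-.054,0])
E
```

```text
time: 35.65
ee_pos: [632.1, 118.8, 83.8]
tcp_rot: [1.07, 1.57, -0.553]
contact_force: [0.8, 0.1, -2.3]
finger_gap: 0.386
time: 35.9
ee_pos: [632.2, 118.7, 78.4]
tcp_rot: [1.193, 1.57, -0.43]
contact_force: [-0.2, -0.2, -3.1]
finger_gap: 0.389
shift cm [-0.02  0.01 -0.44] turn [ 0.   0.1 -0.1] | pos [632.2 118.7  78.4] t 35.90
```

```bash
python3 -m pendant '[{"fingers":-1,"translation":[0,0,-0.4],"turn":[0,0,0]},{"fingers":-1,"translation":[0,0,0],"turn":[0,0,0]}]'; python3 -m pendant '[{"fingers":-1,"translation":[0,0,-0.3],"turn":[0,0,0]}]';python3 -m pendant '[{"fingers":-1,"translation":[0,0,0],"turn":[0,0,0]}]'
```

```text
time: 36.07
ee_pos: [632.2, 118.8, 74.0]
tcp_rot: [1.164, 1.57, -0.459]
contact_force: [-0.0, -0.7, -3.5]
finger_gap: 0.392
time: 36.15
ee_pos: [632.8, 118.8, 73.6]
tcp_rot: [1.079, 1.57, -0.544]
contact_force: [-9.8, -1.0, 25.2]
finger_gap: 0.389
time: 36.23
ee_pos: [633.2, 118.9, 74.7]
tcp_rot: [1.347, 1.569, -0.276]
contact_force: [-0.1, 0.1, -3.5]
finger_gap: 0.386
```

Floor contact confirmed: 25 N upward at z = 73.6. I release.

```bash
python3 -m pendant '[{"fingers":-1,"translation":[-0.1,0,-0.05],"turn":[0,0,0]},{"fingers":-0.1,"translation":[0,0,0],"turn":[0,0,0]},{"fingers":0.2,"translation":[0,0,0],"turn":[0,0,0]},{"fingers":1,"translation":[0,0,0],"turn":[0,0,0]},{"fingers":1,"translation":[0,0,0],"turn":[0,0,0]},{"fingers":1,"translation":[0,0,0],"turn":[0,0,0]},{"fingers":1,"translation":[0,0,1],"turn":[0,0,0]},{"fingers":1,"translation":[0,0,3],"turn":[0,0,0]},{"fingers":1,"translation":[0,0,4],"turn":[0,0,0]},{"fingers":1,"translation":[0,-1,4],"turn":[0,0,0]},{"fingers":1,"translation":[0,0,2],"turn":[0,0,0]},{"fingers":1,"translation":[0,0,0],"turn":[0,0,0]}]'; python3 - <<'E'
from h import *
P=cam('wrist');im=bot.camera('wrist');st();pickle.dump((im,P),open('w26.pkl','wb'));cv2.imwrite('pics/w26.png',im)
crop('wrist','w26c',170,60,350,240,4,im)
cv2.imwrite('pics/top26.png',bot.camera('top'))
im=bot.camera('side');crop('side','s26',130,80,390,300,3,im)
E
```

```text
time: 37.23
ee_pos: [631.3, 108.7, 222.3]
tcp_rot: [1.416, 1.568, -0.206]
contact_force: [0.9, 0.2, 0.5]
finger_gap: 0.997
t 37.28 pos [631.1 108.5 221. ] X [ 0.002 -0.001 -1.   ] Y [ 0.999 -0.052  0.002] F [ 0.8 -0.4  1. ] gap 1.00 q [ 0.06  0.26  1.59 -0.    1.3   0.11]
```

View pics/w26.png

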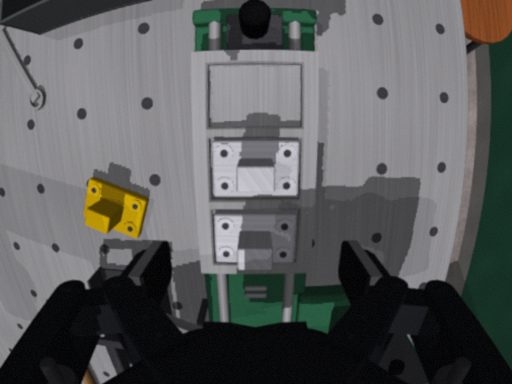

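View pics/w26c.png

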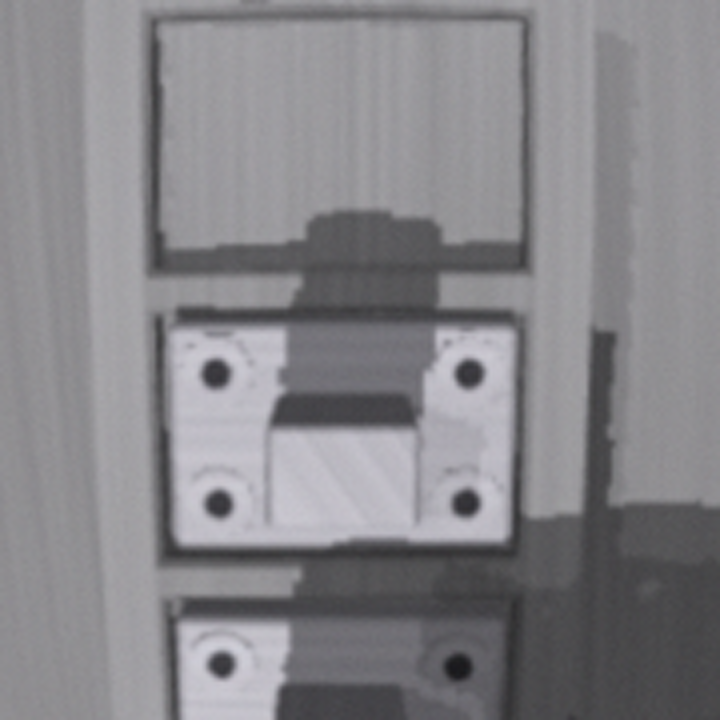

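View pics/s26.png

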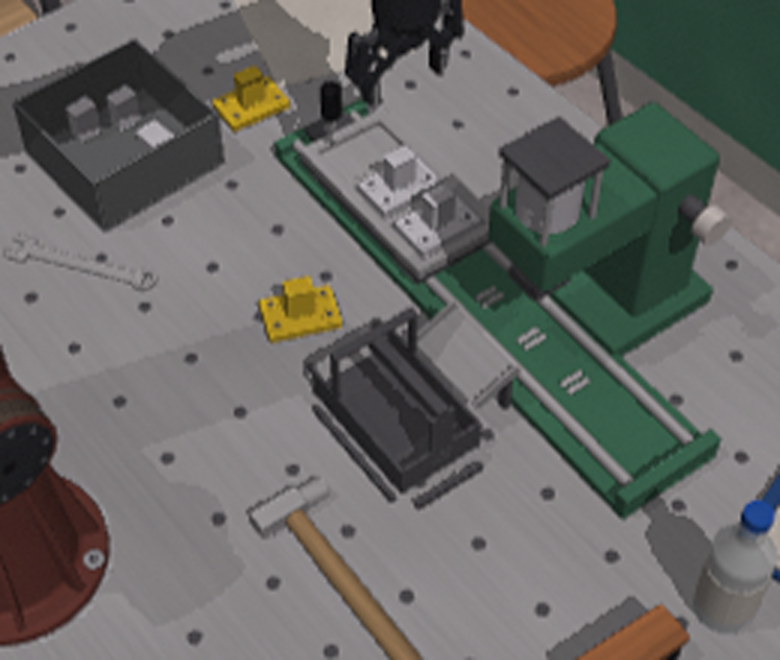

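View pics/top26.png

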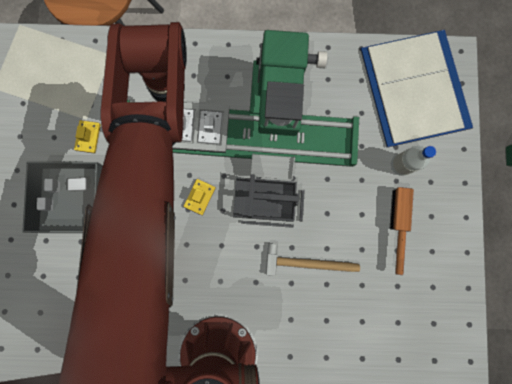

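All is in order: nest0 and nest1 are filled and flush, three gates are in the bin, and the pan is in its corner. Next I go to the knob at (254,18).

```bash
python3 - <<'E'
from h import *
P=pickle.load(open('w26.pkl','rb'))[1];print(plane('wrist',254,16,111,P).round(1))
E
python3 -m pendant '[{"fingers":1,"translation":[0.1,2,0],"turn":[0,0,0]},{"fingers":1,"translation":[0.1,3.5,0],"turn":[0,0,0]},{"fingers":1,"translation":[0.2,3.5,0],"turn":[0,0,0]},{"fingers":1,"translation":[0.2,3.5,0],"turn":[0,0,0]},{"fingers":1,"translation":[0.1,2.5,-1],"turn":[0,0,0]},{"fingers":1,"translation":[0,0.5,-3],"turn":[0,0,0]},{"fingers":1,"translation":[0,0,-3],"turn":[0,0,0]},{"fingers":1,"translation":[0,0,0],"turn":[0,0,0]},{"fingers":1,"translation":[0,0,0],"turn":[0,0,0]}]'; python3 - <<'E'
from h import *
aim([640,266,82],[0,0,-1],[.9985,-.054,0])
im=bot.camera('wrist');cv2.imwrite('pics/w27.png',im)
E
```

```text
[639.  262.4 111. ]
time: 38.13
ee_pos: [618.5, 267.5, 114.5]
tcp_rot: [-1.284, 1.52, -2.907]
contact_force: [0.6, 0.3, 1.5]
finger_gap: 1.001
shift cm [ 2.15 -0.15 -3.25] turn [ 0.7 -2.8 -0.1] | pos [618.5 267.5 114.5] t 38.13
```

View pics/w27.png

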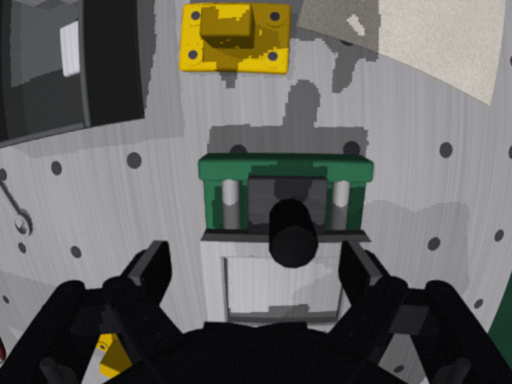

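```bash
python3 -m pendant '[{"fingers":1,"translation":[1,0,0.5],"turn":[0.7,-2.8,-0.1]},{"fingers":1,"translation":[1,0,0],"turn":[0,0,0]},{"fingers":1,"translation":[0,0,0],"turn":[0,0,0]},{"fingers":1,"translation":[0,0,0],"turn":[0,0,0]}]'; python3 - <<'E'
from h import *
aim([640,264.5,82],[0,0,-1],[.9985,-.054,0])
E
```

```text
time: 38.52
ee_pos: [638.2, 264.9, 119.4]
tcp_rot: [-1.288, 1.566, -2.916]
contact_force: [-0.1, -1.0, 0.0]
finger_gap: 0.997
shift cm [ 0.18 -0.04 -3.74] turn [ 0.1 -0.3  0.2] | pos [638.2 264.9 119.4] t 38.52
```

```bash
python3 -m pendant '[{"fingers":1,"translation":[0.1,0,-1],"turn":[0.1,-0.3,0.2]},{"fingers":1,"translation":[0,0,-1.3],"turn":[0,0,0]},{"fingers":1,"translation":[0,0,-1.3],"turn":[0,0,0]},{"fingers":1,"translation":[0,0,0],"turn":[0,0,0]},{"fingers":1,"translation":[0,0,0],"turn":[0,0,0]}]'; python3 - <<'E'
from h import *
st();aim([640,264.5,82],[0,0,-1],[.9985,-.054,0])
E
```

```text
time: 38.93
ee_pos: [641.5, 264.1, 82.5]
tcp_rot: [2.06, 1.567, 0.434]
contact_force: [0.4, 0.2, 0.1]
finger_gap: 1.001
t 38.93 pos [641.5 264.1  82.5] X [ 0.004  0.002 -1.   ] Y [ 0.998 -0.055  0.004] F [0.4 0.2 0.1] gap 1.00 q [0.29 0.5  1.54 0.   1.1  0.34]
shift cm [-0.15  0.04 -0.05] turn [-0.1  0.2  0.1] | pos [641.5 264.1  82.5] t 38.93
```

```bash
python3 -m pendant '[{"fingers":-1,"translation":[-0.1,0,0],"turn":[0,0.2,0]},{"fingers":-1,"translation":[0,0,0],"turn":[0,0,0]},{"fingers":-1,"translation":[0,0,0],"turn":[0,0,0]},{"fingers":-1,"translation":[0,0,0],"turn":[0,0,0]},{"fingers":-1,"translation":[0,0,0],"turn":[0,0,0]},{"fingers":-1,"translation":[0,0,0],"turn":[0,0,0]},{"fingers":-1,"translation":[0,0,0],"turn":[0,0,0]}]' 80; python3 - <<'E'
from h import *
s,m=st();d=np.array([.056,.9984,0]);print('target',(s['ee_pos']-180*d).round(1))
E
python3 -m pendant '[{"fingers":-1,"translation":[-0.03,-0.5,0],"turn":[0,0,0]},{"fingers":-1,"translation":[-0.06,-1,0],"turn":[0,0,0]},{"fingers":-1,"translation":[-0.08,-1.5,0],"turn":[0,0,0]},{"fingers":-1,"translation":[-0.08,-1.5,0],"turn":[0,0,0]},{"fingers":-1,"translation":[-0.08,-1.5,0],"turn":[0,0,0]},{"fingers":-1,"translation":[-0.08,-1.5,0],"turn":[0,0,0]},{"fingers":-1,"translation":[-0.08,-1.5,0],"turn":[0,0,0]},{"fingers":-1,"translation":[-0.08,-1.5,0],"turn":[0,0,0]},{"fingers":-1,"translation":[-0.08,-1.5,0],"turn":[0,0,0]},{"fingers":-1,"translation":[-0.06,-1,0],"turn":[0,0,0]},{"fingers":-1,"translation":[0,0,0],"turn":[0,0,0]}]'; python3 - <<'E'
from h import *
s,m=st()
E
```

```text
time: 39.52
ee_pos: [639.2, 264.1, 81.4]
tcp_rot: [-1.832, 1.568, 2.826]
contact_force: [-0.6, -0.6, -0.7]
finger_gap: 0.305
t 39.52 pos [639.2 264.1  81.4] X [-0.003  0.001 -1.   ] Y [ 0.999 -0.055 -0.003] F [-0.6 -0.6 -0.7] gap 0.30 q [0.29 0.5  1.54 0.   1.1  0.34]
target [629.1  84.4  81.4]
time: 40.43
ee_pos: [632.8, 131.2, 81.4]
tcp_rot: [2.867, 1.555, 1.241]
contact_force: [2.2, -0.3, -1.4]
finger_gap: 0.308
t 40.43 pos [632.8 131.2  81.4] X [ 0.005  0.015 -1.   ] Y [ 0.998 -0.055  0.004] F [ 2.2 -0.3 -1.4] gap 0.31 q [0.09 0.41 1.67 0.02 1.06 0.14]
```

```bash
python3 -m pendant '[{"fingers":-1,"translation":[-0.05,-1,0],"turn":[-0.8,0.2,0]},{"fingers":-1,"translation":[-0.07,-1.3,0],"turn":[0,0,0]},{"fingers":-1,"translation":[-0.07,-1.2,0],"turn":[0,0,0]},{"fingers":-1,"translation":[-0.02,-0.4,0],"turn":[0,0,0]},{"fingers":-1,"translation":[0,0,0],"turn":[0,0,0]},{"fingers":-1,"translation":[0,0,0],"turn":[0,0,0]}]'; python3 - <<'E'
from h import *
s,m=st()
E
```

```text
time: 40.93
ee_pos: [630.7, 88.5, 81.4]
tcp_rot: [2.701, 1.563, 1.073]
contact_force: [3.2, 2.2, -2.4]
finger_gap: 0.31
t 40.93 pos [630.7  88.5  81.4] X [ 0.003  0.006 -1.   ] Y [ 0.998 -0.058  0.003] F [ 3.2  2.2 -2.4] gap 0.31 q [0.03 0.4  1.69 0.01 1.05 0.08]
```

```bash
python3 -m pendant '[{"fingers":-1,"translation":[-0.02,-0.2,0],"turn":[-0.3,0,0]},{"fingers":-1,"translation":[0,0,0],"turn":[0,0,0]}]';python3 -m pendant '[{"fingers":-1,"translation":[0,-0.15,0],"turn":[0,0,0]},{"fingers":-1,"translation":[0,0,0],"turn":[0,0,0]},{"fingers":-1,"translation":[0,0,0],"turn":[0,0,0]}]'
```

```text
time: 41.1
ee_pos: [630.6, 86.1, 81.4]
tcp_rot: [1.63, 1.567, 0.002]
contact_force: [2.4, -4.9, -1.7]
finger_gap: 0.305
time: 41.35
ee_pos: [630.5, 84.3, 81.4]
tcp_rot: [1.328, 1.567, -0.3]
contact_force: [2.8, -0.7, -2.4]
finger_gap: 0.308
```

The detent pulled the tool in (−4.9 N, then about 0) after 180 mm of travel. I release gently and lift clear.

```bash
python3 -m pendant '[{"fingers":-0.2,"translation":[0,0,0],"turn":[0,0,0]},{"fingers":0,"translation":[0,0,0],"turn":[0,0,0]},{"fingers":1,"translation":[0,0,0],"turn":[0,0,0]},{"fingers":1,"translation":[0,0,0],"turn":[0,0,0]},{"fingers":1,"translation":[0,0,0],"turn":[0,0,0]},{"fingers":1,"translation":[0,0,1],"turn":[0,0,0]},{"fingers":1,"translation":[0,0,3],"turn":[0,0,0]},{"fingers":1,"translation":[0,0,4],"turn":[0,0,0]},{"fingers":1,"translation":[0,0,4],"turn":[0,0,0]},{"fingers":1,"translation":[0,1,3],"turn":[0,0,0]},{"fingers":1,"translation":[-2,1,2],"turn":[0,0,0]},{"fingers":1,"translation":[-3,0,0],"turn":[0,0,0]}]'
python3 -m pendant '[{"fingers":1,"translation":[-4,0,0],"turn":[0,0,0]},{"fingers":1,"translation":[-4,-1,0],"turn":[0,0,0]},{"fingers":1,"translation":[-3,-1.5,0],"turn":[0,0,0]},{"fingers":1,"translation":[0,0,0],"turn":[0,0,0]},{"fingers":1,"translation":[0,0,0],"turn":[0,0,0]}]'; python3 - <<'E'
from h import *
P=cam('wrist');im=bot.camera('wrist');st();pickle.dump((im,P),open('w28.pkl','wb'));cv2.imwrite('pics/w28.png',im)
im=bot.camera('side');crop('side','s28',130,80,390,300,3,im)
im=bot.camera('top');cv2.imwrite('pics/top28.png',im)
E
```

```text
time: 42.35
ee_pos: [578.2, 105.9, 261.9]
tcp_rot: [2.647, 1.568, 1.016]
contact_force: [0.2, -0.6, 0.2]
finger_gap: 1.001
time: 42.77
ee_pos: [461.8, 82.1, 270.8]
tcp_rot: [1.873, 1.557, 0.246]
contact_force: [0.1, -0.2, 0.6]
finger_gap: 0.997
t 42.82 pos [462.   82.2 270.7] X [ 0.013  0.003 -1.   ] Y [ 0.998 -0.056  0.012] F [ 0.4  0.  -0.2] gap 1.00 q [ 0.02 -0.17  1.93  0.    1.36  0.08]
```

View pics/w28.png

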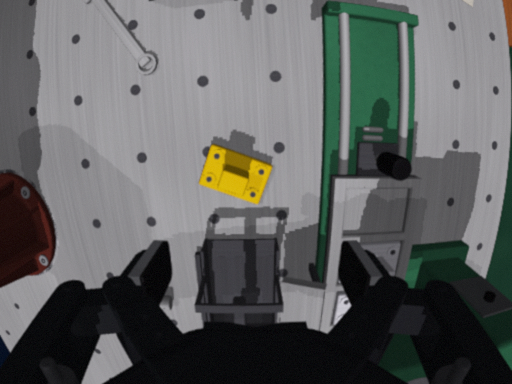

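View pics/s28.png

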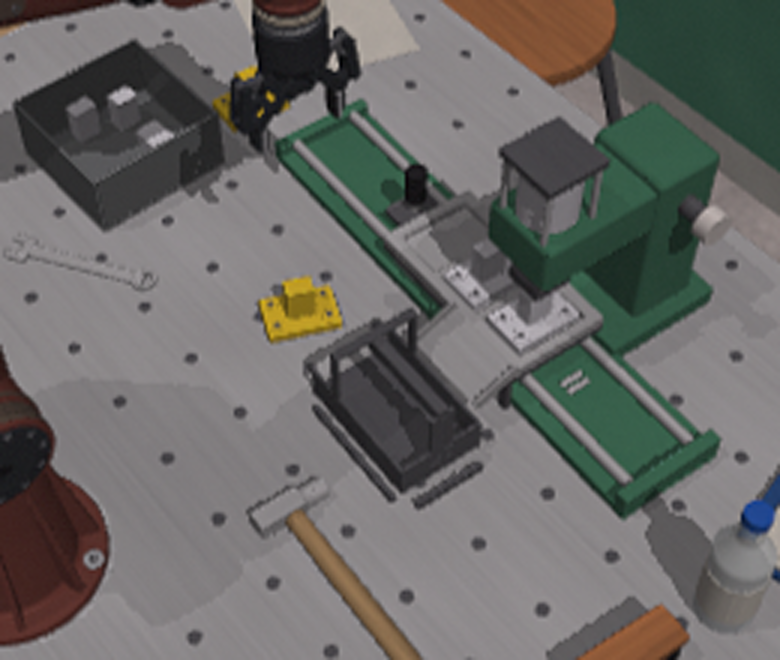

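View pics/top28.png

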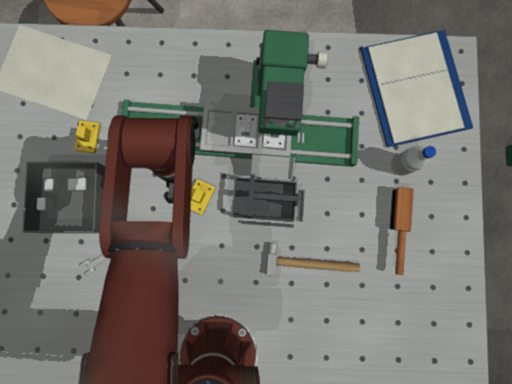

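```bash
python3 - <<'E'
from h import *
im=bot.camera('side')
a=cv2.imread('pics/s26.png')
S=lambda u,v:plane('side',u/3+130-.33,v/3+80-.33,111)
p,q=S(331,87),S(415,170);print('knob side',p.round(1),q.round(1),np.linalg.norm(p-q))
im28=pickle.load(open('w28.pkl','rb'))[0]
crop('wrist','k28',330,120,440,220,6,im28)
crop('wrist','k26',190,0,330,70,5,pickle.load(open('w26.pkl','rb'))[0])
b=cv2.imread('pics/s28.png');cv2.imwrite('pics/cmp.png',np.hstack([a[40:240,230:530],b[90:290,310:610]]).repeat(1,0))
cv2.imwrite('pics/pancmp.png',np.hstack([cv2.imread('pics/s1.png')[280:520,280:600],b[280:520,280:600]]))
E
```

```text
knob side [643.8 267.3 111. ] [633.1  88.2 111. ] 179.3800858191433
```

View pics/cmp.png

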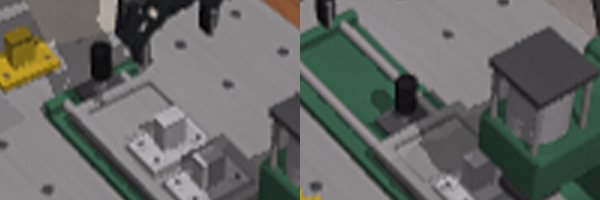

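View pics/k28.png

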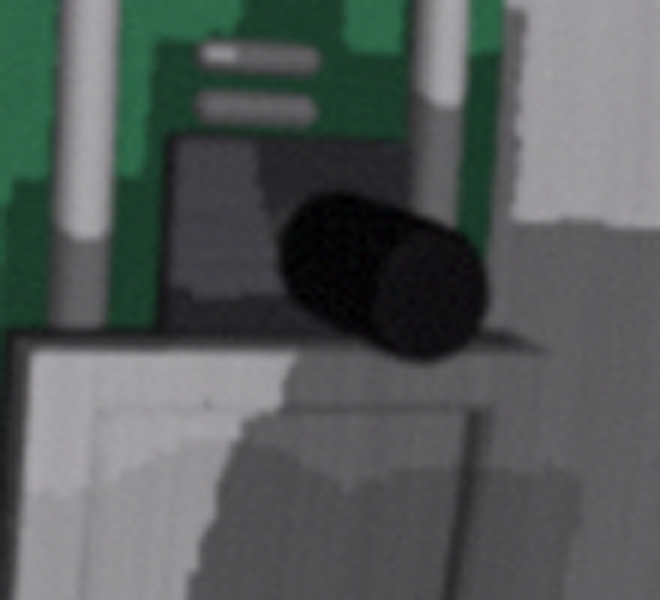

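View pics/pancmp.png

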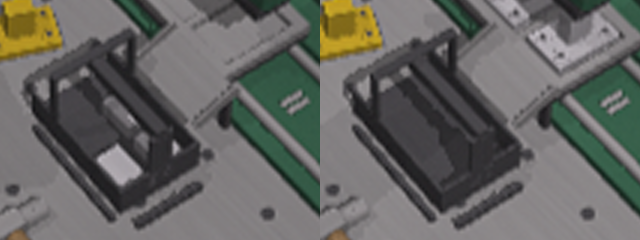

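The carriage displacement measures 179.4 mm, which is the first detent. The pan matches its starting picture and the robot is clear, so I hand in.

```bash
python3 - <<'E'
from bench import bot
print(bot.close_job(), bot.sense()['time'])
E
```

```text
the job is handed in; nothing more can be done
the job is handed in; nothing more can be done
```

The press is set up for its next batch and the job is handed in at about 43 s of robot time. No verdict was given.

**What I did:** I drew the carriage to the loading end and tipped the three gates into the remelt bin at about 70°. I set the empty pan back at its pick-up pose, nose to the loading end. The two silver castings went into nest0 and nest1, and the yellow look-alikes were left alone. Then I pushed the carriage by its knob into the first detent and withdrew.

**Last checks:**
- **Carriage:** the knob moved 179.8 mm by the arm and 179.4 mm by the side camera, against 180 mm nominal. The force showed the detent snap.
- **Pan:** the side view looks the same as at the start, and it was released less than 1 mm from where I picked it up.
- **Gates:** all three are visible in the bin.
- **Castings:** both stand stub up in their nests. I confirmed floor contact by force only for nest1 (25 N). For nest0 I judged it from the stop height, which matched nest1 to within about 1 mm, and from the picture.
- **Bystanders:** the hammer, bottle and brush look unmoved in the last pictures. The wrench is partly hidden by the arm in the last top view but looks unmoved in the side view.

**What disagreed:** the nest centres came out about 3–4 mm different in y from the knob position than from the wrist camera. I used the camera values and both castings went in. My first grip on the knob was about 25 mm too high because the arm lagged, so I opened and gripped again.

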